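# Refill the button jar

### The job

Gather the stray horn buttons from the counter into the tin scoop with the others, then tip the scoop into the hopper of the chute so that all the buttons run down into the enamel pan, and stand the scoop back on the open counter. Then pour the pan through the funnel so that every button ends in the jar, and put the empty pan back level under the chute's outlet as it was. Leave the buckle, the box, the darning egg and the spools where they are.

Things in the scene. Friction and masses are not known exactly. Their poses are not given: they have to be found in the camera images.
- scoop: narrow tin scoop with a wooden handle, loose, about 160 g. Origin on the underside, centre of its flat floor; x points to the open spout, z up. Floor 3 mm thick, x -40 to 40 mm, 60 mm wide inside, then a 19 deg ramp up to the open lip. Side walls 28 mm high to x 75, 66 mm wide overall; back wall at x -43, 36 mm high. Polished: buttons slide out when tipped spout-down by 35 to 40 deg; 60 is ample
- pan: shallow white enamel pan with a dark steel handle, loose, about 250 g, under the chute's outlet, lip 5 mm short of the chute's block (its x runs against that of the chute's). Shape, lengths and frame as the scoop, but 92 mm wide inside, 98 overall. The outlet overhangs it: to take it out, lift it at most 8 mm, draw it 90 mm or more backwards along its handle, then lift; put it back the same way
- chute: fixed tin chute, a hopper over its high end, on a wooden block (x -67 to 5, 120 mm wide, 72 high). Origin on the counter; x is the flow, y across, z up. Polished floor, 80 mm wide inside, falls at 36 deg from x -60, z 129 mm to the outlet edge at x 60, z 42 mm. Hopper x -62 to 22 mm: back wall to z 180 mm; flared sides to z 181 mm, 122 mm apart at the top, 80 mm at z 158; open at the front (+x)
- jar: fixed narrow glass jar with a wide tin funnel in its mouth. Origin on the counter on the axis, z up. Jar 64 mm outside, 58 mm inside, 100 mm high, inner floor at 5 mm; funnel mouth 160 mm wide at z 152 mm, neck 48 mm wide inside ending at z 82 mm
- hopper (a point): centre of the hopper's mouth, 165 mm above the counter, at x -20 mm of the chute (frame as the chute)
- pan_spot (a point): on the counter under the chute's outlet: where the pan's origin stands at the start and must stand again at the end (frame as the chute)
- funnel_mouth (a point): centre of the funnel's wide mouth, 152 mm above the counter
- scoop_lip (a point): middle of the scoop's lip (x 75, z 15 mm of the scoop)
- scoop_grip (a point): place to grip the scoop's handle: x -75 mm, z 34 mm of the scoop; the handle is a level bar along x from x -43 to -103 mm, 14 mm wide, 16 mm high, centred at this height. The pan has the very same handle, at the same place in its own frame
- pan_lip (a point): middle of the pan's lip (x 75, z 15 mm of the pan)
- tray_button0: brown horn coat button, a flat disc 22 mm across and 10 mm thick, 12 g, origin at the centre of its underside, z along its axis; starts in the scoop (may be absent)
- tray_button1: brown horn coat button, a flat disc 22 mm across and 10 mm thick, 12 g, origin at the centre of its underside, z along its axis; starts in the scoop (may be absent)
- tray_button2: brown horn coat button, a flat disc 22 mm across and 10 mm thick, 12 g, origin at the centre of its underside, z along its axis; starts in the scoop (may be absent)
- tray_button3: brown horn coat button, a flat disc 22 mm across and 10 mm thick, 12 g, origin at the centre of its underside, z along its axis; starts in the scoop (may be absent)
- stray_button0: brown horn coat button, a flat disc 22 mm across and 10 mm thick, 12 g, origin at the centre of its underside, z along its axis; starts lying on the counter (may be absent)
- stray_button1: brown horn coat button, a flat disc 22 mm across and 10 mm thick, 12 g, origin at the centre of its underside, z along its axis; starts lying on the counter (may be absent)
- stray_button2: brown horn coat button, a flat disc 22 mm across and 10 mm thick, 12 g, origin at the centre of its underside, z along its axis; starts lying on the counter (may be absent)
- stray_button3: brown horn coat button, a flat disc 22 mm across and 10 mm thick, 12 g, origin at the centre of its underside, z along its axis; starts lying on the counter (may be absent)
- stray_button4: brown horn coat button, a flat disc 22 mm across and 10 mm thick, 12 g, origin at the centre of its underside, z along its axis; starts lying on the counter (may be absent)
- buckle: heavy bronze overcoat buckle, a frame 58 x 46 mm, 9 mm high, origin at the centre of its underside; leave alone
- stay_box: grey cast zinc collar stay box, 97 x 62 mm, 34 mm high (x is the long side), origin under its centre; leave alone
- darning_egg: wooden darning egg standing upright, 54 mm across, 105 mm high, origin under its centre; leave alone
- spool0: wooden thread spool standing upright, 34 mm across, 44 mm high, origin under its centre; leave alone
- spool1: wooden thread spool standing upright, 34 mm across, 44 mm high, origin under its centre; leave alone
There are look-alikes about, which are no part of the job. Leave any blue or red look-alike of the scoop alone.

How it is judged:
On the way, in this order (a step that is already met when the one before it is completed fails the run):
1. all the buttons lie together in the tin scoop (x of tray_button0 in the frame of scoop between -0.045 and 0.078 m and y of tray_button0 in the frame of scoop between -0.035 and 0.035 m and z of tray_button0 in the frame of scoop between -0.003 and 0.04 m and x of tray_button1 in the frame of scoop between -0.045 and 0.078 m and y of tray_button1 in the frame of scoop between -0.035 and 0.035 m and z of tray_button1 in the frame of scoop between -0.003 and 0.04 m and x of tray_button2 in the frame of scoop between -0.045 and 0.078 m and y of tray_button2 in the frame of scoop between -0.035 and 0.035 m and z of tray_button2 in the frame of scoop between -0.003 and 0.04 m and x of tray_button3 in the frame of scoop between -0.045 and 0.078 m and y of tray_button3 in the frame of scoop between -0.035 and 0.035 m and z of tray_button3 in the frame of scoop between -0.003 and 0.04 m and x of stray_button0 in the frame of scoop between -0.045 and 0.078 m and y of stray_button0 in the frame of scoop between -0.035 and 0.035 m and z of stray_button0 in the frame of scoop between -0.003 and 0.04 m and x of stray_button1 in the frame of scoop between -0.045 and 0.078 m and y of stray_button1 in the frame of scoop between -0.035 and 0.035 m and z of stray_button1 in the frame of scoop between -0.003 and 0.04 m and x of stray_button2 in the frame of scoop between -0.045 and 0.078 m and y of stray_button2 in the frame of scoop between -0.035 and 0.035 m and z of stray_button2 in the frame of scoop between -0.003 and 0.04 m and x of stray_button3 in the frame of scoop between -0.045 and 0.078 m and y of stray_button3 in the frame of scoop between -0.035 and 0.035 m and z of stray_button3 in the frame of scoop between -0.003 and 0.04 m and x of stray_button4 in the frame of scoop between -0.045 and 0.078 m and y of stray_button4 in the frame of scoop between -0.035 and 0.035 m and z of stray_button4 in the frame of scoop between -0.003 and 0.04 m), for 0.2 s.
2. the scoop is tipped spout-down over the hopper (angle between scoop's own z axis and vertical above 0.35 rad and horizontal distance between scoop_lip and hopper below 0.1 m and height (world z) of scoop_lip above 0.13 m), for 0.1 s.
3. all the buttons are in the pan, which stands under the outlet (x of tray_button0 in the frame of pan between -0.045 and 0.078 m and y of tray_button0 in the frame of pan between -0.05 and 0.05 m and z of tray_button0 in the frame of pan between -0.003 and 0.04 m and x of tray_button1 in the frame of pan between -0.045 and 0.078 m and y of tray_button1 in the frame of pan between -0.05 and 0.05 m and z of tray_button1 in the frame of pan between -0.003 and 0.04 m and x of tray_button2 in the frame of pan between -0.045 and 0.078 m and y of tray_button2 in the frame of pan between -0.05 and 0.05 m and z of tray_button2 in the frame of pan between -0.003 and 0.04 m and x of tray_button3 in the frame of pan between -0.045 and 0.078 m and y of tray_button3 in the frame of pan between -0.05 and 0.05 m and z of tray_button3 in the frame of pan between -0.003 and 0.04 m and x of stray_button0 in the frame of pan between -0.045 and 0.078 m and y of stray_button0 in the frame of pan between -0.05 and 0.05 m and z of stray_button0 in the frame of pan between -0.003 and 0.04 m and x of stray_button1 in the frame of pan between -0.045 and 0.078 m and y of stray_button1 in the frame of pan between -0.05 and 0.05 m and z of stray_button1 in the frame of pan between -0.003 and 0.04 m and x of stray_button2 in the frame of pan between -0.045 and 0.078 m and y of stray_button2 in the frame of pan between -0.05 and 0.05 m and z of stray_button2 in the frame of pan between -0.003 and 0.04 m and x of stray_button3 in the frame of pan between -0.045 and 0.078 m and y of stray_button3 in the frame of pan between -0.05 and 0.05 m and z of stray_button3 in the frame of pan between -0.003 and 0.04 m and x of stray_button4 in the frame of pan between -0.045 and 0.078 m and y of stray_button4 in the frame of pan between -0.05 and 0.05 m and z of stray_button4 in the frame of pan between -0.003 and 0.04 m and horizontal distance between pan and pan_spot below 0.025 m and height (world z) of pan below 0.006 m and angle between pan's own z axis and vertical below 0.1 rad), for 0.2 s.
4. the pan is tipped over the funnel (angle between pan's own z axis and vertical above 0.35 rad and horizontal distance between pan_lip and funnel_mouth below 0.1 m and height (world z) of pan_lip above 0.1 m), for 0.1 s.
5. all the buttons are in the jar (horizontal distance between each of tray_button0, tray_button1, tray_button2, tray_button3, stray_button0, stray_button1, stray_button2, stray_button3, stray_button4 and jar below 0.031 m and height (world z) of tray_button0 between -0.002 and 0.08 m and height (world z) of tray_button1 between -0.002 and 0.08 m and height (world z) of tray_button2 between -0.002 and 0.08 m and height (world z) of tray_button3 between -0.002 and 0.08 m and height (world z) of stray_button0 between -0.002 and 0.08 m and height (world z) of stray_button1 between -0.002 and 0.08 m and height (world z) of stray_button2 between -0.002 and 0.08 m and height (world z) of stray_button3 between -0.002 and 0.08 m and height (world z) of stray_button4 between -0.002 and 0.08 m), for 0.2 s.
At the end, for the whole second after the job is handed in: every button present is inside the jar below the funnel (lower than 80 mm); the pan stands level on the counter within 25 mm of its spot under the outlet, spout towards the chute and in line with it within 0.3 rad; the scoop stands level on the counter; both released and at rest (all of step 5 and horizontal distance between pan and pan_spot below 0.025 m and height (world z) of each of pan, scoop below 0.006 m and angle between each of pan, scoop's own z axis and vertical below 0.1 rad and angle between the x axis of pan and the x axis of chute, either way round below 0.3 rad and x of pan_lip in the frame of chute below 0.06 m and linear speed of each of pan, scoop below 0.02 m/s); the robot touches nothing.
It fails at once if the buckle is moved by more than 50 mm (distance of buckle from where it was at the start of the episode above 0.05 m).
It fails at once if the stay box is moved by more than 40 mm (distance of stay_box from where it was at the start of the episode above 0.04 m).
It fails at once if the darning egg is moved by more than 40 mm (distance of darning_egg from where it was at the start of the episode above 0.04 m).
It fails at once if the spool is moved by more than 40 mm (distance of spool0 from where it was at the start of the episode above 0.04 m).
It fails at once if the spool is moved by more than 40 mm (distance of spool1 from where it was at the start of the episode above 0.04 m).
Of tray_button0, tray_button1, tray_button2, tray_button3 only 2 to 4 are there at a start; the rules pass over those that are not, and their reading is None.
Of stray_button0, stray_button1, stray_button2, stray_button3, stray_button4 only 3 to 5 are there at a start; the rules pass over those that are not, and their reading is None.
At some moment in a run one of stray_button0, stray_button1, stray_button2, stray_button3, stray_button4 may be knocked a few centimetres aside while the robot is not near it.
It also fails if it takes over 208 s, if anything falls off the work surface, if the arm or the gripper's body presses on something with over 40 N, if the wrist force passes 120 N, or if a joint passes its speed limit or range.

### The arm

A 6-joint arm with a two-finger parallel gripper is mounted at the origin on the work surface. World frame = base frame: x ahead of the robot, y to its left, z up, the work surface at z = 0. Lengths are in m, angles in rad, forces in N, time in s.
With the tool pointing down it reaches from about 0.425 to 0.95 m from the base axis. Payload 3.5 kg.
Tool frame: the origin (TCP) lies on the centre line of the jaws, within the pads' length; the fingertips stand 19 mm ahead of it and the grasp point (between the pads) is the TCP; z points along the fingers, y is the line along which they close (so a half turn about z gives the same grasp; the last joint's range is limited). The gripper opens to 85 mm and grips with 20 to 120 N. Pads are 22 mm wide; open, the fingers measure 114 mm over their backs; the gripper's body (76 mm by 85 mm) begins 54 mm behind the grasp point. The pads swing forward as they close: fully open they stand 13 mm farther back than shut.
Start: joints at [1.138, 0.286, 1.577, -0, 1.279, -0.15], TCP at [0.188, 0.648, 0.25] pointing down, gripper open.
Joint ranges: [-2.77, 2.77], [-0.9, 2.22], [0.21, 2.48], [-1.53, 4.67], [0.24, 2.81], [-2.84, 2.84]. Speed limits (rad/s): [2.79, 2.79, 3.14, 3.14, 3.14, 3.14].

### API

Orientations are given as a unit quaternion [x, y, z, w].
In Python, from plant import ctrl, imaging gives the robot as it stands. The module is installed in compiled form; this text tells all that it offers.
- The arm moves only by the shell command python3 -m handwheel 'ROWS' [OPENING] [FORCE]. ROWS is JSON, one flat list of numbers, 6 for each row, row after row: the shift along the world's x, y, z in units of 150 mm (1.0 is 150 mm), then the turn, a rotation vector about the world's x, y, z in units of 90 degrees (1.0 is 90 degrees). In form: [tx, ty, tz, rx, ry, rz, tx, ty, tz, rx, ry, rz, ...]. A call has 1 to 5 rows; each row shifts and turns the commanded pose from where the row before left it; what a row does not reach is not made up. A row lasts 1/12 s, in which the tool goes at most 41.7 mm and 7.16 degrees, less where a joint would pass 70% of its speed; a pose out of reach is approached as far as the arm can. A call with a number of a shift or a turn outside -1 to 1 is refused whole. A call with a gripper value outside its range is refused whole. OPENING is the opening, from 0 (shut) to 1 (fully open), set as the call begins (- or left out, the last holds). The fingers move at their own pace and stop on an object; FORCE is the grip in N (left out, the last holds). Time passes only in rows, so rows that do not move let the fingers close. It gives the time, the measured TCP pose, the force, the opening and the grip force at its end, in the units of the state.
- ctrl.get_state(): the state, without advancing time (a new reading comes with each control period).
- imaging.read_camera(name): name is "side" or "top" or "wrist"; returns (picture, depth): 400x640x3 uint8, blue, green, red; 400x640 float32, m along the optical axis (not along the pixel's ray), 0 where there is no reading.
- imaging.get_calibration(name): a dict with "fovy" (degrees; the focal length in pixels is half the picture's height over the tangent of half this angle, whatever the lens; pixels are square), "cx", "cy" (the principal point, pixels), "R" (3x3) and "t" (3): a world point X has camera coordinates R X + t. Camera axes: x right, y down, z forward; pixel columns grow to the right and rows downward; lengths in m; the calibration is good to about 2 mm. A picture is of the moment at which its call begins: read the wrist's pose just before it. get_calibration takes no time and is no camera call; for the wrist camera it gives the pose at the moment of the call.
- ctrl.sign_off(): hands the job in; it is judged then, once.
The state is a dict: "time": time; "qpos": joint angles; "dq": joint speeds; "joint_efforts": joint torques, N m; "eef_pos": TCP position; "tcp_rot": TCP orientation; "contact_force": force on the tool from outside, world axes, zero at the start; "wrist_torque": the same for the moment, N m; "opening": opening from 0.0 (shut) to 1.0 (fully open); "finger_force": force on a finger pad.
Only numpy, scipy, OpenCV 4.12 (cv2) and the standard library are available. Lean on these libraries where they do the work, as an engineer would, in place of code of your own. Each camera call takes 0.05 s, during which the arm holds its last target. There are 200 camera calls.

## Working session

There is one attempt and no reset: what is moved stays moved. The work goes in short steps, Python scripts to look and compute and a shell command to move; the robot and the scene stay as the last step left them, time stands still between calls to the robot, and variables do not carry over. Pictures are saved under pics/ and viewed, at most 14 in all, crops included, and the job is handed in when it is done.

```bash
mkdir -p pics; cat > h.py <<'E'
import numpy as np, cv2
from plant import ctrl, imaging
def cam(n):
    c=imaging.get_calibration(n); im,d=imaging.read_camera(n)
    return im,d,c
def K(c):
    f=200/np.tan(np.radians(c["fovy"])/2); return f,c["cx"],c["cy"]
def ray(c,u,v):
    f,cx,cy=K(c);R=np.array(c["R"]);t=np.array(c["t"])
    return -R.T@t, R.T@np.array([(u-cx)/f,(v-cy)/f,1.])
def onz(c,u,v,z):
    o,d=ray(c,u,v); return o+d*(z-o[2])/d[2]
def proj(c,X):
    f,cx,cy=K(c);p=np.array(c["R"])@np.array(X)+np.array(c["t"]); return np.array([f*p[0]/p[2]+cx,f*p[1]/p[2]+cy])
def cloud(c,d):
    f,cx,cy=K(c);v,u=np.mgrid[:400,:640]
    P=np.stack([(u-cx)/f*d,(v-cy)/f*d,d],-1)-np.array(c["t"])
    return P@np.array(c["R"])
E
python3 - <<'E'
from h import *
import pickle
s=ctrl.get_state();print(s)
for n in("top","side","wrist"):
    im,d,c=cam(n);cv2.imwrite(f"pics/{n}0.png",im);pickle.dump((im,d,c),open(n+"0.pkl","wb"));print(n,c,(d>0).mean())
E
```

```text
{'time': 0.0, 'qpos': array([ 1.13801119e+00,  2.87169790e-01,  1.57817723e+00, -3.99933600e-06,
        1.27859528e+00, -1.49996165e-01]), 'dq': array([ 0.00074054, -0.00028696,  0.000873  ,  0.00089365, -0.00077567,
       -0.00050966]), 'joint_efforts': array([-3.13155106e-04, -4.05996358e+01, -2.92613804e+01, -1.73306858e-04,
        5.98330764e-03, -1.51523466e-06]), 'eef_pos': array([0.18805899, 0.64763659, 0.24894425]), 'tcp_rot': array([ 1.40923150e-01,  9.90019841e-01, -1.12585012e-03, -3.35675394e-04]), 'contact_force': array([0.1150335 , 0.7095245 , 1.04459992]), 'wrist_torque': array([0.03037406, 0.02945286, 0.02093713]), 'finger_force': 0.0, 'opening': 0.9975699498306909}
top {'fovy': 43.81260756499333, 'cx': 315.32308707762996, 'cy': 201.49722579928692, 'R': array([[ 0.00509651, -0.99985971, -0.01595545],
       [-0.98660049, -0.00242563, -0.16313672],
       [ 0.16307514,  0.01657308, -0.98647445]]), 't': array([0.05726088, 0.52795506, 1.2271188 ])} 0.995984375
side {'fovy': 48.81465036426047, 'cx': 319.38705772174916, 'cy': 200.54735907170294, 'R': array([[ 0.95159882, -0.30724724, -0.00766915],
       [-0.24427548, -0.74094972, -0.62555815],
       [ 0.18651856,  0.59715379, -0.78013985]]), 't': array([-0.46177002,  0.24011253,  1.01051348])} 0.99566796875
wrist {'fovy': 68.72054885267312, 'cx': 317.83166666800093, 'cy': 196.58304468230753, 'R': array([[ 0.27927534,  0.96021032, -0.00119483],
       [ 0.92384055, -0.26835762,  0.27295204],
       [ 0.26177073, -0.07733261, -0.9620269 ]]), 't': array([-0.67371228, -0.03490279,  0.37812784])} 0.99600390625
```

View pics/top0.png

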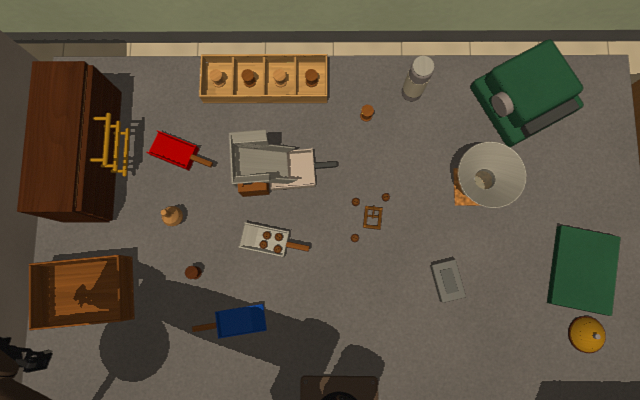

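View pics/side0.png

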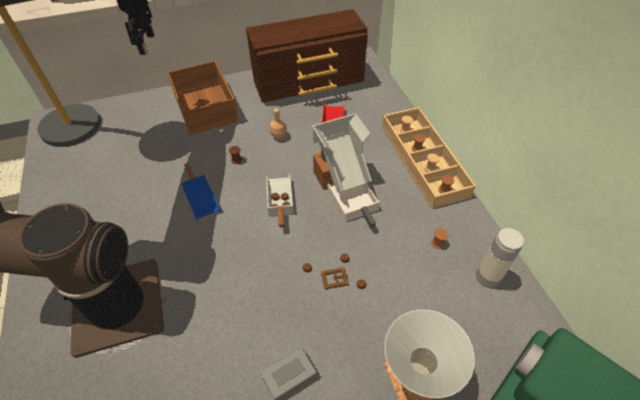

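Top view: the scoop with 4 buttons is at (265,238), spout left. The chute is at (262,158) with the pan at (300,168), handle right. Strays are at (355,202), (385,197) and (354,238) around the buckle at (373,217). The funnel is at (490,175), the box at (447,280), the egg at (172,215) and the spools at (367,112) and (194,271). The side view agrees, with strays at (307,268), (345,258) and (361,284).

```bash
python3 - <<'E'
from h import *
import pickle
for n in("top","side"):
    im,d,c=pickle.load(open(n+"0.pkl","rb"));P=cloud(c,d);hsv=cv2.cvtColor(im,cv2.COLOR_BGR2HSV)
    o=-np.array(c["R"]).T@c["t"];print(n,"cam at",o.round(3))
    g=P[(d>0)&(abs(P[...,2])<.01)];print("counter z",np.median(g[:,2]).round(4))
    m=((hsv[...,1]>110)&(hsv[...,2]>40)&(hsv[...,0]<18)).astype(np.uint8)
    k,l,st,ce=cv2.connectedComponentsWithStats(m)
    for i in range(1,k):
        if 12<st[i,4]<1500:
            q=P[l==i];z=np.percentile(q[:,2],80);
            if -.05<z<.2: print("br",ce[i].round(1),st[i,4],"onz.01",onz(c,*ce[i],.01).round(3),"zdepth",z.round(3),q.mean(0).round(3))
    # light grey low saturation: scoop, pan, chute
    m=((hsv[...,1]<60)&(hsv[...,2]>130)).astype(np.uint8)
    k,l,st,ce=cv2.connectedComponentsWithStats(m)
    for i in range(1,k):
        if 100<st[i,4]<20000:
            q=P[l==i];print("gr",ce[i].round(1),st[i].tolist(),q.min(0).round(3),q.max(0).round(3))
E
python3 - <<'E'
import cv2
for n,(x,y,w,h) in dict(top=(210,110,200,150),side=(250,100,200,200)).items():
    im=cv2.imread(f"pics/{n}0.png")[y:y+h,x:x+w];cv2.imwrite(f"pics/{n}0c.png",cv2.resize(im,None,fx=600/h if n=="side" else 4,fy=600/h if n=="side" else 4))
E
```

```text
top cam at [0.32  0.038 1.298]
counter z -0.0
br [ 83.5 138.3] 1030 onz.01 [0.705 0.687 0.01 ] zdepth 0.189 [0.652 0.595 0.192]
br [366.5 112.5] 179 onz.01 [ 0.777 -0.077  0.01 ] zdepth 0.045 [ 0.769 -0.075  0.033]
br [175.6 150.9] 1289 onz.01 [0.67  0.435 0.01 ] zdepth 0.026 [0.667 0.433 0.02 ]
br [460.5 192.9] 360 onz.01 [ 0.557 -0.32   0.01 ] zdepth 0.004 [ 0.558 -0.322  0.005]
br [253.2 188.7] 389 onz.01 [0.567 0.224 0.01 ] zdepth 0.073 [0.558 0.217 0.058]
br [385.4 196.6] 49 onz.01 [ 0.547 -0.124  0.01 ] zdepth 0.012 [ 0.542 -0.12   0.036]
br [355.3 201.4] 49 onz.01 [ 0.534 -0.045  0.01 ] zdepth 0.012 [ 0.534 -0.045  0.01 ]
br [171.6 215.6] 349 onz.01 [0.495 0.437 0.01 ] zdepth 0.065 [0.488 0.421 0.062]
br [372.5 216.7] 264 onz.01 [ 0.494 -0.089  0.01 ] zdepth 0.011 [ 0.492 -0.088  0.018]
br [ 87.9 213.4] 14 onz.01 [0.5   0.659 0.01 ] zdepth 0.153 [0.47  0.556 0.221]
br [266.3 234.9] 44 onz.01 [0.445 0.187 0.01 ] zdepth 0.015 [0.445 0.186 0.013]
br [278.3 236.5] 48 onz.01 [0.441 0.156 0.01 ] zdepth 0.015 [0.441 0.155 0.013]
br [354.5 237.5] 52 onz.01 [ 0.439 -0.042  0.01 ] zdept
[... 2109 characters left out ...]
[ 0.534 -0.048  0.01 ]
br [306.7 267.1] 49 onz.01 [ 0.439 -0.045  0.01 ] zdepth 0.012 [ 0.439 -0.045  0.01 ]
br [334.6 277.6] 273 onz.01 [ 0.493 -0.092  0.01 ] zdepth 0.011 [ 0.493 -0.092  0.009]
br [361.  283.6] 55 onz.01 [ 0.547 -0.126  0.01 ] zdepth 0.012 [ 0.542 -0.134  0.026]
br [402.3 388.3] 374 onz.01 [ 0.54 -0.37  0.01] zdepth 0.003 [ 0.542 -0.369  0.004]
gr [81.1  5.8] [49, 0, 66, 14, 387] [-0.124 -0.567  0.181] [0.31  1.118 0.935]
gr [ 89.1 168.6] [0, 40, 190, 204, 14143] [-0.788 -0.567 -0.757] [0.31  1.722 0.935]
gr [138.5 109. ] [83, 86, 101, 47, 2830] [-0.086 -0.567 -0.175] [0.31  1.054 0.935]
gr [531.1 357.8] [520, 344, 23, 28, 334] [ 0.743 -0.433  0.095] [ 0.791 -0.396  0.122]
```

View pics/top0c.png

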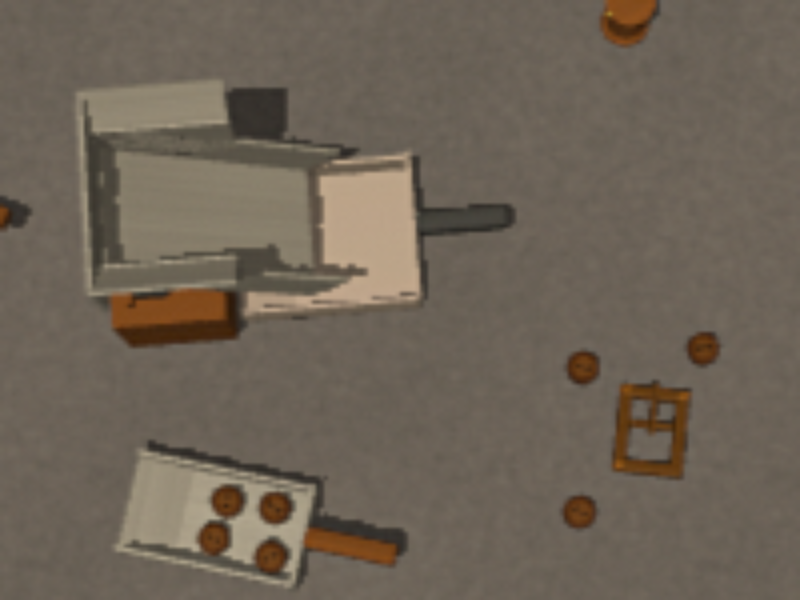

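The crop shows 4 buttons in the scoop and 3 strays, with the buckle between them. The scoop spout points left and slightly up. The outlet lies over the pan, and the pan handle is at crop (465,218).

```bash
cat > geo.py <<'E'
from h import *
def pts(box,zr,views):
    out=[]
    for im,d,c in views:
        P=cloud(c,d);m=(d>0)
        for i,(a,b) in enumerate(list(box)+[zr]): m&=(P[...,i]>a)&(P[...,i]<b)
        out.append(P[m])
    return out
def rect(q):
    r=cv2.minAreaRect((q[:,:2]*1000).astype(np.float32));return r
def axis(q):
    m=q[:,:2].mean(0);w,v=np.linalg.eigh(np.cov((q[:,:2]-m).T));return m,np.degrees(np.arctan2(v[1,1],v[0,1]))
E
python3 - <<'E'
from geo import *
import pickle
V=[pickle.load(open(n+"0.pkl","rb")) for n in("top","side")]
B=dict(scoop_handle=([(.38,.44),(.06,.135)],(.02,.06)),scoop_walls=([(.36,.5),(.12,.28)],(.006,.05)),
 pan_handle=([(.5,.62),(-.04,.06)],(.02,.06)),pan=([(.5,.68),(.04,.2)],(.006,.04)),hopper_top=([(.48,.75),(.1,.35)],(.172,.195)),
 block=([(.48,.57),(.15,.3)],(.066,.078)),funnel_rim=([(.4,.72),(-.56,-.3)],(.145,.162)),outlet=([(.5,.68),(.09,.16)],(.036,.05)))
for k,(b,z) in B.items():
    for q,n in zip(pts(b,z,V),"ts"):
        if len(q)>8:
            m,a=axis(q);r=rect(q);print(k,n,len(q),m.round(4),round(a,1),"rect",np.round(r[0],1),np.round(r[1],1),round(r[2],1),"z",q[:,2].min().round(4),np.median(q[:,2]).round(4),q[:,2].max().round(4))
# funnel rim circle
for q in pts(*B["funnel_rim"],V):
    A=np.c_[2*q[:,:2],np.ones(len(q))];s=np.linalg.lstsq(A,(q[:,:2]**2).sum(1),rcond=None)[0];print("circle",s[:2],np.sqrt(s[2]+s[0]**2+s[1]**2))
# small low objects in reach
im,d,c=V[0];P=cloud(c,d);m=((P[...,2]>.006)&(P[...,2]<.02)&(d>0)).astype(np.uint8)
k,l,st,ce=cv2.connectedComponentsWithStats(m)
for i in range(1,k):
    if 20<st[i,4]<100: print("low",ce[i].round(),st[i].tolist(),P[l==i].mean(0).round(3))
E
```

```text
scoop_handle t 143 [0.4154 0.1061] 73.4 rect [415.7 107.9] [65.  24.2] 65.1 z 0.0264 0.0408 0.0479
scoop_handle s 147 [0.4171 0.106 ] 71.6 rect [421.5 103.8] [61.9 34.8] 88.9 z 0.0201 0.041 0.0461
scoop_walls t 739 [0.433  0.1929] 78.1 rect [426.  195.6] [152.5 131.1] 83.8 z 0.006 0.0132 0.0477
scoop_walls s 614 [0.4315 0.1875] 79.0 rect [434.8 186.5] [133.2  85.2] 83.9 z 0.006 0.0139 0.0461
pan_handle t 17 [0.6187 0.0466] 93.3 rect [618.9  42.5] [ 2.3 31.3] 2.8 z 0.0288 0.0366 0.0474
pan_handle s 18 [0.6167 0.0482] 147.6 rect [604.   54.2] [21.7 52.1] 56.2 z 0.0262 0.0363 0.0441
pan t 465 [0.6043 0.1135] 137.9 rect [586.1 121.2] [171.2 157.6] 0.1 z 0.006 0.018 0.04
pan s 662 [0.609 0.111] 123.6 rect [617.2 122.9] [105.6 168.1] 9.8 z 0.006 0.0204 0.04
hopper_top t 410 [0.6165 0.2206] -177.8 rect [611.8 212.8] [125.7  85.2] 4.4 z 0.1721 0.1784 0.1886
hopper_top s 330 [0.6199 0.227 ] 178.5 rect [612.2 213. ] [125.2  89. ] 5.1 z 0.172 0.1778 0.1846
block t 218 [0.5595 0.22  ] 92.2 rect [561.  218.7] [21.7 71.8] 4.4 z 0.0661 0.0717 0.078
block s 156 [0.5596 0.2176] 93.4 rect [559.2 217.2
[... 1576 characters left out ...]
48 0.36  0.011]
low [ 81. 280.] [75, 274, 15, 19, 58] [0.326 0.664 0.008]
low [113. 280.] [110, 277, 8, 7, 22] [0.326 0.579 0.008]
low [101. 291.] [94, 281, 16, 19, 83] [0.299 0.609 0.008]
low [ 68. 289.] [57, 283, 20, 14, 65] [0.303 0.696 0.008]
low [ 62. 300.] [59, 296, 8, 9, 23] [0.276 0.708 0.007]
low [ 85. 301.] [81, 298, 9, 8, 23] [0.273 0.649 0.008]
low [ 55. 305.] [52, 301, 8, 8, 23] [0.263 0.724 0.008]
low [ 78. 307.] [74, 301, 9, 13, 34] [0.257 0.667 0.007]
low [ 92. 306.] [89, 303, 8, 8, 24] [0.26  0.63  0.008]
low [114. 307.] [111, 303, 7, 10, 26] [0.259 0.573 0.007]
low [220. 325.] [218, 312, 8, 25, 39] [0.216 0.298 0.012]
low [ 69. 319.] [66, 314, 8, 10, 23] [0.228 0.685 0.008]
```

```bash
cat > st.py <<'E'
from h import *
from scipy.spatial.transform import Rotation as R
import sys
def rep():
    s=ctrl.get_state();r=R.from_quat(s["tcp_rot"]);M=r.as_matrix();y=M[:,1];yaw=np.degrees(np.arctan2(y[1],y[0]));yaw=(yaw+90)%180-90
    print("t",round(s["time"],2),"p",s["eef_pos"].round(4),"yaw",yaw.round(1),"z",M[:,2].round(3),"q",s["qpos"].round(2),"op",round(s["opening"],3),"F",s["contact_force"].round(1),"ff",round(s["finger_force"],1))
    return s,M,yaw
def to(x,y,z,yaw=None):
    s,M,w=rep();d=(np.array([x,y,z])-s["eef_pos"])/.15
    print("units",d.round(3),"rows>=",np.ceil(np.linalg.norm(d)/.27), "" if yaw is None else ("rz",round((yaw-w)/90,3)))
if __name__=="__main__":
    a=[float(v) for v in sys.argv[1:]]
    to(*a) if a else rep()
E
W="python3 -m handwheel"
$W '[0.096,-0.206,-0.024,0,0,0.0072,0.096,-0.206,-0.024,0,0,0.0072,0.096,-0.206,-0.024,0,0,0.0072,0.096,-0.206,-0.024,0,0,0.0072,0.096,-0.206,-0.024,0,0,0.0072]' 0.5 30
$W '[0.096,-0.206,-0.024,0,0,0.0072,0.096,-0.206,-0.024,0,0,0.0072,0.096,-0.206,-0.024,0,0,0.0072,0.096,-0.206,-0.024,0,0,0.0072,0.096,-0.206,-0.024,0,0,0.0072]'
$W '[0.096,-0.206,-0.024,0,0,0.0072,0.096,-0.206,-0.024,0,0,0.0072,0.096,-0.206,-0.024,0,0,0.0072,0.096,-0.206,-0.024,0,0,0.0072,0.096,-0.206,-0.024,0,0,0.0072]'
$W '[0.096,-0.206,-0.024,0,0,0.0072,0.096,-0.206,-0.024,0,0,0.0072,0.096,-0.206,-0.024,0,0,0.0072,0.096,-0.206,-0.024,0,0,0.0072,0.096,-0.206,-0.024,0,0,0.0072]'
$W '[0.096,-0.206,-0.024,0,0,0.0072,0.096,-0.206,-0.024,0,0,0.0072,0.096,-0.206,-0.024,0,0,0.0072,0.096,-0.206,-0.024,0,0,0.0072,0.096,-0.206,-0.024,0,0,0.0072]'
$W '[0,0,0,0,0,0,0,0,0,0,0,0]'
python3 - <<'E'
from st import *
import pickle
rep();im,d,c=cam("wrist");rep();cv2.imwrite("pics/w1.png",im);pickle.dump((im,d,c),open("w1.pkl","wb"))
P=cloud(c,d);hsv=cv2.cvtColor(im,cv2.COLOR_BGR2HSV)
m=((hsv[...,1]>110)&(hsv[...,2]>40)&(hsv[...,0]<18)).astype(np.uint8)
k,l,st,ce=cv2.connectedComponentsWithStats(m)
for i in range(1,k):
    if st[i,4]>100:print(ce[i].round(1),st[i].tolist(),onz(c,*ce[i],.008).round(4),np.median(P[l==i][:,2]).round(4))
# top-view scoop corners
im,d,c=pickle.load(open("top0.pkl","rb"))
f=lambda u,v,z:onz(c,210+u/4-.4,110+v/4-.4,z).round(4)
for n,u,v,z in(("backR",318,485,.036),("backL",297,585,.036),("lipR",145,447,.028),("lipL",120,547,.028),("h0",308,540,.042),("h1",397,556,.042),("ph0",420,220,.042),("ph1",512,215,.042)):print(n,f(u,v,z))
E
```

```text
time: 0.57
eef_pos: [0.2604, 0.4921, 0.2316]
tcp_rot: [0.112, 0.994, -0.0, -0.0]
contact_force: [1.2, 0.2, 0.4]
opening: 0.502
finger_force: 0.0
time: 0.98
eef_pos: [0.3324, 0.3376, 0.2139]
tcp_rot: [0.084, 0.996, -0.0, -0.0]
contact_force: [1.1, -0.2, 0.8]
opening: 0.501
finger_force: 0.0
time: 1.4
eef_pos: [0.4045, 0.1831, 0.1961]
tcp_rot: [0.056, 0.998, 0.0, 0.0]
contact_force: [0.6, 1.0, 0.3]
opening: 0.497
finger_force: 0.0
time: 1.82
eef_pos: [0.4765, 0.0285, 0.178]
tcp_rot: [0.028, 1.0, 0.0, 0.0]
contact_force: [0.1, 0.9, 0.6]
opening: 0.499
finger_force: 0.0
time: 2.23
eef_pos: [0.5485, -0.1259, 0.1598]
tcp_rot: [-0.0, 1.0, 0.0, -0.0]
contact_force: [-0.6, 0.6, 0.2]
opening: 0.504
finger_force: 0.0
time: 2.4
eef_pos: [0.5483, -0.1257, 0.1596]
tcp_rot: [0.001, 1.0, 0.0, -0.001]
contact_force: [-1.4, 0.3, -0.6]
opening: 0.499
finger_force: 0.0
t 2.4 p [ 0.5483 -0.1257  0.1596] yaw 89.8 z [-0.001  0.001 -1.   ] q [-0.41  0.13  1.93  0.    1.08 -1.97] op 0.499 F [-1.4  0.3 -0.6] ff 0.0
t 2.45 p [ 0.5479 -0.1244  0.1597] yaw 89.9 z [-0.001  0.001 -1.   ] q [-0.4   0.13  1.93  0.    1.08 -1.97] op 0.498 F [-0.6  0.4 -0.3] ff 0.0
[610.9  24. ] [576, 7, 64, 38, 1601] [0.4072 0.1204 0.008 ] 0.0409
[412.6  67.5] [401, 55, 25, 26, 483] [ 0.4404 -0.043   0.008 ] 0.0098
[357.1 129.9] [330, 96, 56, 68, 1902] [ 0.4933 -0.0896  0.008 ] 0.0087
[401.2 174.2] [390, 164, 23, 21, 366] [ 0.5348 -0.046   0.008 ] 0.0099
[105.1 210.7] [31, 166, 118, 94, 3229] [ 0.5706 -0.3364  0.008 ] 0.0014
[319.2 187.1] [310, 177, 20, 21, 331] [ 0.5473 -0.1245  0.008 ] 0.0098
[632.8 199.3] [625, 192, 15, 16, 195] [0.5606 0.1834 0.008 ] 0.008
backR [0.453  0.1258 0.036 ]
backL [0.3896 0.1383 0.036 ]
lipR [0.4781 0.2383 0.028 ]
lipL [0.4137 0.2525 0.028 ]
h0 [0.4175 0.1313 0.042 ]
h1 [0.4077 0.075  0.042 ]
ph0 [0.6249 0.0617 0.042 ]
ph1 [0.6283 0.0021 0.042 ]
```

View pics/w1.png

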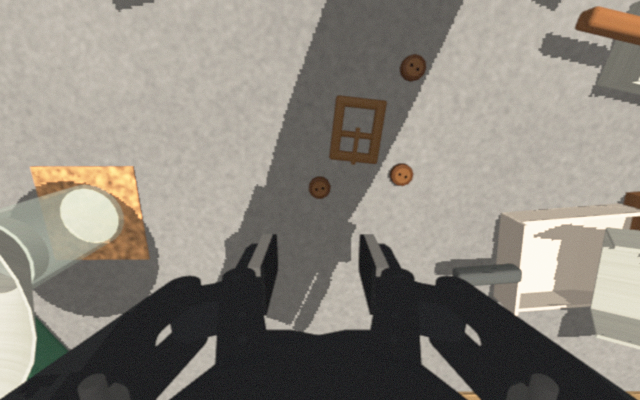

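The wrist view confirms the strays at (413,67), (401,174) and (319,187), around the buckle at (357,130). All stand about 10 mm high and agree with the top and side views. I'm picking stray A now.

```bash
W="python3 -m handwheel"
$W '[0,0,-0.2,0,0,0,0,0,-0.2,0,0,0,0,0,-0.2,0,0,0,0,0,-0.2,0,0,0,0,0,-0.118,0,0,0]' 0.5 30 | head -2
$W '[0,0,0,0,0,0,0,0,0,0,0,0,0,0,0,0,0,0,0,0,0,0,0,0,0,0,0,0,0,0]' 0
$W '[0,0,0.2,0,0,0,0,0,0.2,0,0,0,0,0,0.2,0,0,0,0,0,0.2,0,0,0,0,0,0,0,0,0]'
python3 st.py 0.440 0.218 0.14 78
```

```text
time: 2.87
eef_pos: [0.5458, -0.1217, 0.0196]
time: 3.28
eef_pos: [0.5489, -0.1242, 0.0239]
tcp_rot: [-0.0, 1.0, -0.0, 0.001]
contact_force: [-1.0, -1.3, -0.3]
opening: 0.235
finger_force: 29.3
time: 3.7
eef_pos: [0.5524, -0.1259, 0.151]
tcp_rot: [-0.0, 1.0, -0.003, 0.007]
contact_force: [1.0, -1.0, 0.4]
opening: 0.233
finger_force: 29.4
t 3.7 p [ 0.5524 -0.1259  0.151 ] yaw -90.0 z [ 0.013 -0.006 -1.   ] q [-0.4   0.15  1.93  0.    1.05 -1.97] op 0.233 F [ 1.  -1.   0.4] ff 29.4
units [-0.75   2.292 -0.073] rows>= 9.0 ('rz', np.float64(1.867))
```

```bash
W="python3 -m handwheel"
$W '[-0.075,0.229,-0.007,0,0,-0.0133,-0.075,0.229,-0.007,0,0,-0.0133,-0.075,0.229,-0.007,0,0,-0.0133,-0.075,0.229,-0.007,0,0,-0.0133,-0.075,0.229,-0.007,0,0,-0.0133]' | head -2
$W '[-0.075,0.229,-0.007,0,0,-0.0133,-0.075,0.229,-0.007,0,0,-0.0133,-0.075,0.229,-0.007,0,0,-0.0133,-0.075,0.229,-0.007,0,0,-0.0133,-0.075,0.229,-0.007,0,0,-0.0133]' | head -2
$W '[0,0,-0.15,0,0,0,0,0,-0.15,0,0,0,0,0,-0.15,0,0,0,0,0,-0.1,0,0,0,0,0,0,0,0,0]' 
python3 st.py 0.440 0.218 0.045 78
```

```text
time: 4.12
eef_pos: [0.4912, 0.0488, 0.1377]
time: 4.53
eef_pos: [0.4349, 0.2207, 0.1326]
time: 4.95
eef_pos: [0.4329, 0.2186, 0.0465]
tcp_rot: [0.104, 0.995, -0.001, -0.003]
contact_force: [-0.1, -0.2, -0.4]
opening: 0.233
finger_force: 29.5
t 4.95 p [0.4329 0.2186 0.0465] yaw 78.0 z [-0.007 -0.002 -1.   ] q [ 0.26  0.15  2.16  0.    0.84 -1.1 ] op 0.233 F [-0.1 -0.2 -0.4] ff 29.5
units [ 0.047 -0.004 -0.01 ] rows>= 1.0 ('rz', np.float64(-0.0))
```

```bash
W="python3 -m handwheel"
$W '[0.045,0,0,0,0,0,0,0,0,0,0,0,0,0,0,0,0,0]' | head -1
$W '[0,0,0,0,0,0,0,0,0,0,0,0]' 0.4 | head -1
$W '[0,0,0.15,0,0,0,0,0,0.2,0,0,0,0,0,0.2,0,0,0,0,0,0.2,0,0,0]' 
python3 - <<'E'
from st import *
to(.535,-.046,.14,-25)
im,d,c=cam("top");cv2.imwrite("pics/t2.png",im);P=cloud(c,d);hsv=cv2.cvtColor(im,cv2.COLOR_BGR2HSV)
m=((hsv[...,1]>110)&(hsv[...,2]>40)&(hsv[...,0]<18)).astype(np.uint8)
k,l,st,ce=cv2.connectedComponentsWithStats(m)
for i in range(1,k):
    if 15<st[i,4]<300:
        p=onz(c,*ce[i],.01)
        if .38<p[0]<.6 and -.3<p[1]<.3:print(ce[i].round(1),st[i,4],p.round(3),np.median(P[l==i][:,2]).round(3))
E
```

```text
time: 5.2
time: 5.37
time: 5.7
eef_pos: [0.4422, 0.2191, 0.1636]
tcp_rot: [0.104, 0.995, 0.0, -0.0]
contact_force: [1.3, 0.0, 0.3]
opening: 0.401
finger_force: 0.0
t 5.7 p [0.4422 0.2191 0.1636] yaw 78.0 z [-0.  0. -1.] q [ 0.25 -0.03  2.09  0.    1.08 -1.11] op 0.401 F [1.3 0.  0.3] ff 0.0
units [ 0.618 -1.767 -0.158] rows>= 7.0 ('rz', np.float64(-1.145))
[355.3 201.4] 49 [ 0.534 -0.045  0.01 ] 0.01
[372.4 216.7] 261 [ 0.493 -0.089  0.01 ] 0.009
[278.3 236.6] 44 [0.441 0.156 0.01 ] 0.013
[354.5 237.5] 52 [ 0.439 -0.042  0.01 ] 0.01
[264.1 243.8] 30 [0.422 0.192 0.01 ] 0.013
[297.2 246.1] 132 [0.416 0.106 0.01 ] 0.041
[277.2 249. ] 44 [0.409 0.158 0.01 ] 0.012
```

```bash
W="python3 -m handwheel"
$W '[0.041,-0.118,-0.01,0,0,-0.0763,0.041,-0.118,-0.01,0,0,-0.0763,0.041,-0.118,-0.01,0,0,-0.0763,0.041,-0.118,-0.01,0,0,-0.0763,0.041,-0.118,-0.01,0,0,-0.0763]' 0.5 | head -1
$W '[0.041,-0.118,-0.01,0,0,-0.0763,0.041,-0.118,-0.01,0,0,-0.0763,0.041,-0.118,-0.01,0,0,-0.0763,0.041,-0.118,-0.01,0,0,-0.0763,0.041,-0.118,-0.01,0,0,-0.0763]' | head -1
$W '[0.041,-0.118,-0.01,0,0,-0.0763,0.041,-0.118,-0.01,0,0,-0.0763,0.041,-0.118,-0.01,0,0,-0.0763,0.041,-0.118,-0.01,0,0,-0.0763,0.041,-0.118,-0.01,0,0,-0.0763]' | head -1
$W '[0,0,0,0,0,0,0,0,0,0,0,0]' | head -1
python3 - <<'E'
from st import *
to(.535,-.046,.023,-25)
im,d,c=cam("wrist");cv2.imwrite("pics/w3.png",im);P=cloud(c,d);hsv=cv2.cvtColor(im,cv2.COLOR_BGR2HSV)
m=((hsv[...,1]>110)&(hsv[...,2]>40)&(hsv[...,0]<18)).astype(np.uint8)
k,l,st,ce=cv2.connectedComponentsWithStats(m)
for i in range(1,k):
    if 100<st[i,4]<3000:print(ce[i].round(1),st[i].tolist(),onz(c,*ce[i],.008).round(3))
E
```

```text
time: 6.17
time: 6.58
time: 7.0
time: 7.17
t 7.17 p [ 0.5349 -0.0468  0.1397] yaw -25.0 z [ 0.  0. -1.] q [-0.28  0.1   2.    0.    1.03  0.16] op 0.501 F [-0.4 -0.3  0.3] ff 0.0
units [ 0.001  0.005 -0.778] rows>= 3.0 ('rz', np.float64(-0.001))
[92.2 12.4] [81, 0, 25, 27, 449] [0.438 0.157 0.008]
[59.6 26. ] [44, 13, 35, 27, 673] [0.409 0.16  0.008]
[82.3 85.3] [52, 43, 61, 87, 2459] [0.399 0.117 0.008]
[605.5 107.3] [566, 83, 74, 47, 2658] [ 0.784 -0.081  0.008]
[317.7 190.6] [307, 180, 22, 22, 389] [ 0.536 -0.045  0.008]
[225.  228.7] [214, 218, 23, 22, 390] [ 0.441 -0.042  0.008]
[304.4 247.1] [273, 219, 60, 58, 1426] [ 0.501 -0.09   0.008]
[455.2 381.7] [442, 375, 27, 14, 205] [ 0.581 -0.306  0.008]
```

```bash
W="python3 -m handwheel"
$W '[0,0.005,-0.2,0,0,0,0,0,-0.2,0,0,0,0,0,-0.2,0,0,0,0,0,-0.17,0,0,0,0,0,-0.01,0,0,0]' | head -2
$W '[0,0,0,0,0,0,0,0,0,0,0,0,0,0,0,0,0,0,0,0,0,0,0,0,0,0,0,0,0,0]' 0 
$W '[0,0,0.2,0,0,0,0,0,0.2,0,0,0,0,0,0.2,0,0,0,0,0,0.2,0,0,0,0,0,0,0,0,0]'
python3 - <<'E'
from st import *
to(.440,.218,.14,78)
im,d,c=cam("top");cv2.imwrite("pics/t3.png",im);P=cloud(c,d);hsv=cv2.cvtColor(im,cv2.COLOR_BGR2HSV)
cv2.imwrite("pics/t3c.png",cv2.resize(im[180:280,210:410],None,fx=4,fy=4))
m=((hsv[...,1]>110)&(hsv[...,2]>40)&(hsv[...,0]<18)).astype(np.uint8)
k,l,st,ce=cv2.connectedComponentsWithStats(m)
for i in range(1,k):
    if 15<st[i,4]<300:
        p=onz(c,*ce[i],.013)
        if .38<p[0]<.6 and -.3<p[1]<.3:print(ce[i].round(1),st[i,4],p.round(3),np.median(P[l==i][:,2]).round(3))
E
```

```text
time: 7.63
eef_pos: [0.5312, -0.0436, 0.0182]
time: 8.05
eef_pos: [0.5358, -0.0457, 0.0242]
tcp_rot: [0.843, 0.538, 0.001, 0.001]
contact_force: [0.2, 0.1, 0.2]
opening: 0.227
finger_force: 29.3
time: 8.47
eef_pos: [0.5391, -0.0467, 0.1507]
tcp_rot: [0.843, 0.538, 0.005, 0.005]
contact_force: [0.7, 0.0, 1.3]
opening: 0.226
finger_force: 29.4
t 8.47 p [ 0.5391 -0.0467  0.1507] yaw -25.0 z [ 0.014 -0.004 -1.   ] q [-0.27  0.09  2.    0.    1.04  0.16] op 0.226 F [0.7 0.  1.3] ff 29.4
units [-0.661  1.764 -0.071] rows>= 7.0 ('rz', np.float64(1.144))
[336.3 176.5] 230 [0.6   0.005 0.013] 0.445
[393.2 193.3] 189 [ 0.555 -0.144  0.013] 0.446
[254.4 235.4] 50 [0.443 0.217 0.013] 0.015
[266.3 234.9] 45 [0.445 0.187 0.013] 0.013
[278.3 236.5] 48 [0.441 0.155 0.013] 0.013
[263.  244.2] 48 [0.42  0.195 0.013] 0.013
[297.3 246. ] 133 [0.416 0.106 0.013] 0.041
[277.2 248.8] 49 [0.409 0.158 0.013] 0.013
```

View pics/t3c.png

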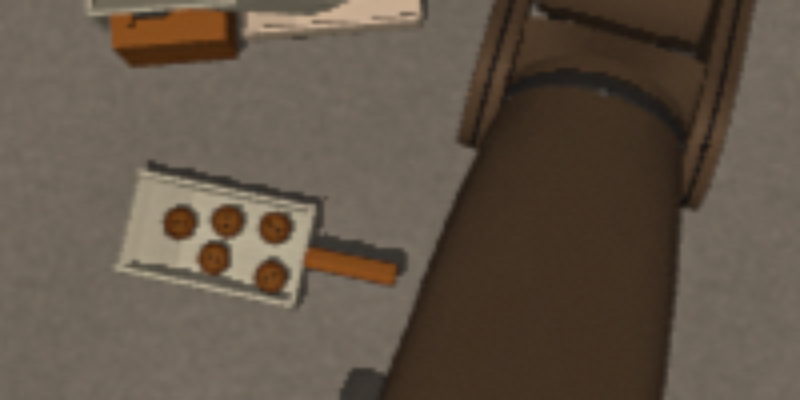

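The crop shows 5 buttons lying flat in the scoop, the newest at crop (180,222), still inside the walls. Nothing has moved.

```bash
W="python3 -m handwheel"
$W '[-0.051,0.12,-0.005,0,0,0.0763,-0.051,0.12,-0.005,0,0,0.0763,-0.051,0.12,-0.005,0,0,0.0763,-0.051,0.12,-0.005,0,0,0.0763,-0.051,0.12,-0.005,0,0,0.0763]' | head -1
$W '[-0.051,0.12,-0.005,0,0,0.0763,-0.051,0.12,-0.005,0,0,0.0763,-0.051,0.12,-0.005,0,0,0.0763,-0.051,0.12,-0.005,0,0,0.0763,-0.051,0.12,-0.005,0,0,0.0763]' | head -1
$W '[-0.051,0.12,-0.005,0,0,0.0763,-0.051,0.12,-0.005,0,0,0.0763,-0.051,0.12,-0.005,0,0,0.0763,-0.051,0.12,-0.005,0,0,0.0763,-0.051,0.12,-0.005,0,0,0.0763]' | head -1
$W '[0,0,-0.15,0,0,0,0,0,-0.15,0,0,0,0,0,-0.15,0,0,0,0,0,-0.15,0,0,0,0,0,0,0,0,0]' | head -1
$W '[0,0,0,0,0,0,0,0,0,0,0,0]'
python3 st.py .424 .223 .047 78
```

```text
time: 8.93
time: 9.35
time: 9.77
time: 10.18
time: 10.35
eef_pos: [0.42, 0.2244, 0.0417]
tcp_rot: [0.104, 0.995, -0.0, -0.0]
contact_force: [-0.2, 0.2, -0.1]
opening: 0.23
finger_force: 42.1
t 10.35 p [0.42   0.2244 0.0417] yaw 78.0 z [-0. -0. -1.] q [ 0.28  0.14  2.18  0.    0.82 -1.08] op 0.23 F [-0.2  0.2 -0.1] ff 42.1
units [ 0.026 -0.009  0.035] rows>= 1.0 ('rz', np.float64(-0.0))
```

```bash
W="python3 -m handwheel"
$W '[0.027,-0.01,0.035,0,0,0,0,0,0,0,0,0,0,0,0,0,0,0]' | head -1
$W '[0,0,0,0,0,0,0,0,0,0,0,0]' 0.4 | head -1
$W '[0,0,0.15,0,0,0,0,0,0.2,0,0,0,0,0,0.2,0,0,0,0,0,0.1,0,0,0]' | head -1
$W '[0.011,-0.177,0,0,0,0.0133,0.011,-0.177,0,0,0,0.0133,0.011,-0.177,0,0,0,0.0133,0.011,-0.177,0,0,0,0.0133,0.011,-0.177,0,0,0,0.0133]' 0.5|head -1
$W '[0.011,-0.177,0,0,0,0.0133,0.011,-0.177,0,0,0,0.0133,0.011,-0.177,0,0,0,0.0133,0.011,-0.177,0,0,0,0.0133,0.011,-0.177,0,0,0,0.0133]'|head -1
$W '[0,0,0,0,0,0]' | head -1
python3 - <<'E'
from st import *
to(.440,-.043,.023,89)
im,d,c=cam("wrist");P=cloud(c,d);hsv=cv2.cvtColor(im,cv2.COLOR_BGR2HSV)
m=((hsv[...,1]>110)&(hsv[...,2]>40)&(hsv[...,0]<18)).astype(np.uint8)
k,l,st,ce=cv2.connectedComponentsWithStats(m)
for i in range(1,k):
    if 100<st[i,4]<3000:print(ce[i].round(1),st[i].tolist(),onz(c,*ce[i],.008).round(3))
E
```

```text
time: 10.6
time: 10.77
time: 11.1
time: 11.52
time: 11.93
time: 12.02
t 12.02 p [ 0.4411 -0.0459  0.1446] yaw 89.8 z [ 0.001 -0.002 -1.   ] q [-0.33 -0.12  2.22 -0.    1.04 -1.9 ] op 0.5 F [ 0.  -0.1 -0.1] ff 0.0
units [-0.007  0.02  -0.811] rows>= 4.0 ('rz', np.float64(-0.009))
[557.5 156.3] [551, 146, 12, 21, 124] [0.409 0.167 0.008]
[600.8 164.5] [572, 154, 64, 25, 970] [0.417 0.207 0.008]
[511.2 172. ] [465, 156, 89, 45, 1583] [0.423 0.128 0.008]
[322.2 189.9] [312, 179, 22, 23, 382] [ 0.439 -0.042  0.008]
[607.8 191.7] [592, 181, 32, 22, 545] [0.442 0.22  0.008]
[573.  192.6] [559, 182, 29, 22, 492] [0.443 0.188 0.008]
[278.7 236. ] [251, 213, 49, 59, 1111] [ 0.485 -0.084  0.008]
[ 51.3 310.1] [0, 272, 84, 80, 2226] [ 0.568 -0.324  0.008]
```

```bash
W="python3 -m handwheel"
$W '[-0.01,0.024,-0.2,0,0,0,0,0,-0.2,0,0,0,0,0,-0.2,0,0,0,0,0,-0.2,0,0,0,0,0,-0.01,0,0,0]' | head -2
$W '[0,0,0,0,0,0,0,0,0,0,0,0,0,0,0,0,0,0,0,0,0,0,0,0,0,0,0,0,0,0]' 0 
$W '[0,0,0.2,0,0,0,0,0,0.2,0,0,0,0,0,0.2,0,0,0,0,0,0.2,0,0,0,0,0,0,0,0,0]'|head -2
$W '[-0.006,0.146,0,0,0,-0.0133,-0.006,0.146,0,0,0,-0.0133,-0.006,0.146,0,0,0,-0.0133,-0.006,0.146,0,0,0,-0.0133,-0.006,0.146,0,0,0,-0.0133]'|head -1
$W '[-0.006,0.146,0,0,0,-0.0133,-0.006,0.146,0,0,0,-0.0133,-0.006,0.146,0,0,0,-0.0133,-0.006,0.146,0,0,0,-0.0133,-0.006,0.146,0,0,0,-0.0133]'|head -1
$W '[0,0,-0.2,0,0,0,0,0,-0.2,0,0,0,0,0,-0.2,0,0,0,0,0,0,0,0,0]' 
python3 - <<'E'
from st import *
to(.431,.177,.046,78)
im,d,c=cam("top");cv2.imwrite("pics/t4.png",im);P=cloud(c,d);hsv=cv2.cvtColor(im,cv2.COLOR_BGR2HSV)
m=((hsv[...,1]>110)&(hsv[...,2]>40)&(hsv[...,0]<18)).astype(np.uint8)
k,l,st,ce=cv2.connectedComponentsWithStats(m)
for i in range(1,k):
    if 15<st[i,4]<300:
        p=onz(c,*ce[i],.013)
        if .38<p[0]<.6 and -.3<p[1]<.3:print(ce[i].round(1),st[i,4],p.round(3),np.median(P[l==i][:,2]).round(3))
E
```

```text
time: 12.48
eef_pos: [0.4357, -0.0371, 0.0182]
time: 12.9
eef_pos: [0.4401, -0.0392, 0.0241]
tcp_rot: [-0.0, 1.0, -0.0, 0.001]
contact_force: [-0.0, -0.2, -0.6]
opening: 0.226
finger_force: 29.3
time: 13.32
eef_pos: [0.4433, -0.0402, 0.15]
time: 13.73
time: 14.15
time: 14.48
eef_pos: [0.4251, 0.1793, 0.0471]
tcp_rot: [0.104, 0.995, -0.002, -0.006]
contact_force: [-1.2, -0.2, 0.3]
opening: 0.23
finger_force: 29.5
t 14.48 p [0.4251 0.1793 0.0471] yaw 78.0 z [-0.012 -0.002 -1.   ] q [ 0.18  0.1   2.21 -0.    0.84 -1.18] op 0.23 F [-1.2 -0.2  0.3] ff 29.5
units [ 0.039 -0.015 -0.008] rows>= 1.0 ('rz', np.float64(-0.0))
[372.5 216.7] 263 [ 0.493 -0.089  0.013] 0.008
[279.5 239.8] 177 [0.432 0.152 0.013] 0.36
[225.3 244.6] 110 [0.419 0.292 0.013] 0.353
[299.3 246.5] 106 [0.415 0.1   0.013] 0.042
```

Release, lift, then go to the scoop handle at yaw −12 to see all of it.

```bash
W="python3 -m handwheel"
$W '[0.03,-0.01,0,0,0,0,0,0,0,0,0,0,0,0,0,0,0,0]' | head -1
$W '[0,0,0,0,0,0,0,0,0,0,0,0]' 0.4 | head -1
$W '[0,0,0.15,0,0,0,0,0,0.2,0,0,0,0,0,0.2,0,0,0,0,0,0.15,0,0,0]' | head -1
$W '[0.01,-0.04,0,0,0,-0.077,0.01,-0.04,0,0,0,-0.077,0.01,-0.04,0,0,0,-0.077,0.01,-0.04,0,0,0,-0.077,0.01,-0.04,0,0,0,-0.077]'|head -1
$W '[0.01,-0.04,0,0,0,-0.077,0.01,-0.04,0,0,0,-0.077,0.01,-0.04,0,0,0,-0.077,0.01,-0.04,0,0,0,-0.077,0.01,-0.04,0,0,0,-0.077]'|head -1
$W '[-0.02,-0.06,0,0,0,-0.077,-0.02,-0.06,0,0,0,-0.077,-0.02,-0.06,0,0,0,-0.077,0,0,0,0,0,0,0,0,0,0,0,0]'|head -1
python3 - <<'E'
from st import *
import pickle
from geo import *
to(.4146,.106,.034,-12)
V=[cam("wrist"),cam("side"),cam("top")]
cv2.imwrite("pics/w5.png",V[0][0]);cv2.imwrite("pics/t5c.png",cv2.resize(V[2][0][180:280,210:410],None,fx=4,fy=4))
pickle.dump(V,open("v5.pkl","wb"))
im,d,c=V[0];hsv=cv2.cvtColor(im,cv2.COLOR_BGR2HSV);P=cloud(c,d)
m=((hsv[...,1]>110)&(hsv[...,2]>40)&(hsv[...,0]<18)).astype(np.uint8)
k,l,st,ce=cv2.connectedComponentsWithStats(m)
for i in range(1,k):
    if st[i,4]>100:
        q=P[l==i];print(ce[i].round(1),st[i].tolist(),onz(c,*ce[i],.042).round(3),"z",np.median(q[:,2]).round(3))
for v in V:
  im,d,c=v;hsv=cv2.cvtColor(im,cv2.COLOR_BGR2HSV);P=cloud(c,d)
  m=(hsv[...,1]>110)&(hsv[...,0]<18)&(P[...,2]>.036)&(P[...,2]<.046)&(P[...,0]>.38)&(P[...,0]<.45)&(P[...,1]>.06)&(P[...,1]<.14)
  q=P[m]
  if len(q)>5: print("handle",axis(q),rect(q),np.median(q[:,2]))
E
```

```text
time: 14.78
time: 14.95
time: 15.28
time: 15.7
time: 16.12
time: 16.53
t 16.53 p [0.4407 0.0914 0.1581] yaw -11.9 z [ 0.001  0.    -1.   ] q [-0.02 -0.12  2.19  0.    1.07  0.19] op 0.401 F [ 0.4 -0.9  0.1] ff 0.0
units [-0.174  0.097 -0.827] rows>= 4.0 ('rz', np.float64(-0.001))
[453.5  24.4] [413, 0, 87, 61, 3961] [0.565 0.2   0.042] z 0.06
[287.4  46.7] [276, 34, 24, 27, 507] [0.443 0.21  0.042] z 0.015
[253.7  55.6] [244, 43, 20, 27, 308] [0.417 0.21  0.042] z 0.023
[268.7  81.2] [257, 69, 24, 25, 461] [0.423 0.19  0.042] z 0.013
[297.2 100.4] [282, 71, 31, 61, 1171] [0.441 0.172 0.042] z 0.014
[267.2 126. ] [256, 115, 23, 23, 408] [0.414 0.158 0.042] z 0.013
[285.9 186.2] [276, 153, 20, 68, 1083] [0.416 0.107 0.042] z 0.041
handle (array([0.41614482, 0.10640266]), np.float64(80.47682188952503)) ((415.4322204589844, 105.28825378417969), (58.75820541381836, 13.667978286743164), 80.23975372314453) 0.04143929994072529
handle (array([0.41451541, 0.10243294]), np.float64(82.63862498520363)) ((414.1992492675781, 101.18318939208984), (61.47037887573242, 13.315702438354492), 81.54177856445312) 0.04207265154906906
handle (array([0.41913803, 0.11260844]), np.float64(84.32306997515748)) ((420.3758544921875, 106.30953216552734), (7.770184516906738, 52.92496109008789), 0.0916232317686081) 0.041907422271201
```

View pics/w5.png

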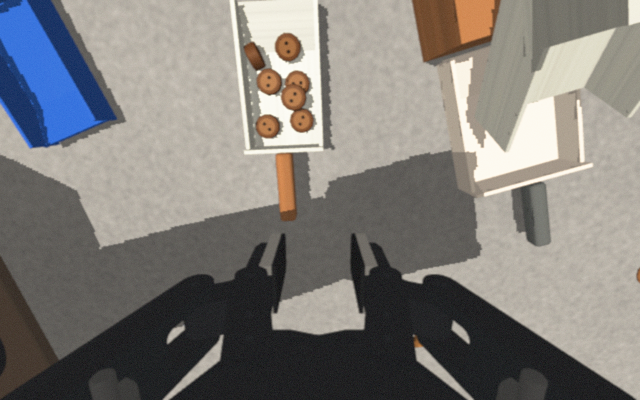

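The wrist view shows all 7 buttons inside the scoop. One stands on edge against the left wall at (254,55) and one lies on another. The handle is at (286,186).

```bash
W="python3 -m handwheel"
$W '[-0.084,0.048,0,0,0,0.011,-0.084,0.048,0,0,0,0.011,0,0,-0.2,0,0,0,0,0,-0.2,0,0,0,0,0,-0.2,0,0,0]' |head -2
$W '[0,0,-0.15,0,0,0,0,0,-0.077,0,0,0,0,0,0,0,0,0,0,0,0,0,0,0]' 
python3 st.py .4155 .106 .034 -10
```

```text
time: 17.1
eef_pos: [0.4162, 0.1066, 0.0676]
time: 17.43
eef_pos: [0.4151, 0.1062, 0.0332]
tcp_rot: [0.766, 0.643, -0.001, -0.001]
contact_force: [0.5, -0.3, 0.8]
opening: 0.397
finger_force: 0.0
t 17.43 p [0.4151 0.1062 0.0332] yaw -10.0 z [-0.002  0.    -1.   ] q [0.01 0.06 2.3  0.   0.79 0.19] op 0.397 F [ 0.5 -0.3  0.8] ff 0.0
units [ 0.002 -0.002  0.005] rows>= 1.0 ('rz', np.float64(0.0))
```

```bash
W="python3 -m handwheel"
$W '[0,0,0,0,0,0,0,0,0,0,0,0,0,0,0,0,0,0,0,0,0,0,0,0,0,0,0,0,0,0]' 0 80
$W '[0,0,0.04,0,0,0,0,0,0.08,0,0,0,0,0,0.1,0,0,0,0,0,0.1,0,0,0,0,0,0.12,0,0,0]'
$W '[0,0,0.15,0,0,0,0,0,0.15,0,0,0,0,0,0.15,0,0,0,0,0,0.15,0,0,0,0,0,0.12,0,0,0]' | head -2
$W '[0,0,0.15,0,0,0,0,0,0,0,0,0]'|head -2
python3 - <<'E'
from st import *
to(.624,.058,.23,4.5)
im,d,c=cam("top");cv2.imwrite("pics/t6.png",im)
im,d,c=cam("side");cv2.imwrite("pics/s6.png",im[60:260,200:420].repeat(3,0).repeat(3,1))
E
```

```text
time: 17.85
eef_pos: [0.4167, 0.1061, 0.035]
tcp_rot: [0.766, 0.642, 0.001, 0.001]
contact_force: [0.1, 0.4, 5.5]
opening: 0.148
finger_force: 78.5
time: 18.27
eef_pos: [0.4138, 0.1057, 0.0991]
tcp_rot: [0.766, 0.642, -0.002, -0.001]
contact_force: [-0.2, -0.5, -2.2]
opening: 0.145
finger_force: 78.0
time: 18.68
eef_pos: [0.4149, 0.1057, 0.2088]
time: 18.85
eef_pos: [0.4172, 0.1058, 0.2343]
t 18.85 p [0.4172 0.1058 0.2343] yaw -10.1 z [ 0.008 -0.    -1.   ] q [ 0.01 -0.27  2.17 -0.    1.24  0.19] op 0.151 F [ 1.3 -0.1 -1.4] ff 78.1
units [ 1.378 -0.319 -0.029] rows>= 6.0 ('rz', np.float64(0.162))
```

View pics/s6.png

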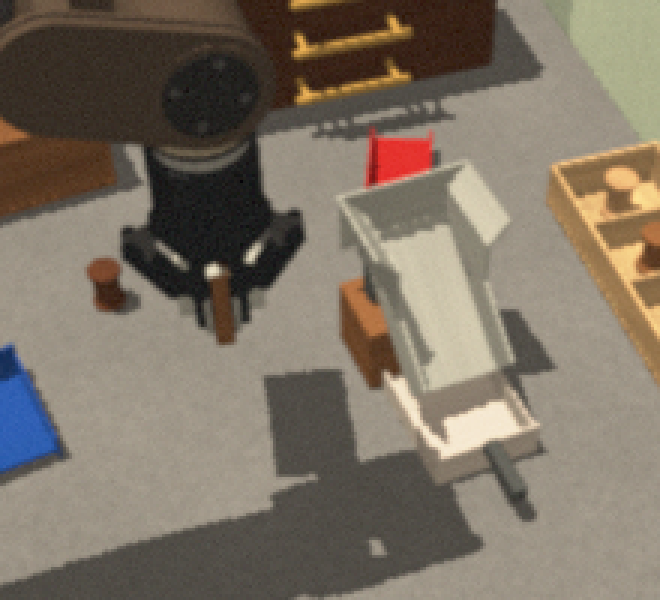

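The side crop shows the scoop lifted in the gripper with its handle at (222,305); nothing has spilled on the counter. The hopper is clear ahead.

```bash
W="python3 -m handwheel"
$W '[0.03,-0.007,0,0,0,0.005,0.06,-0.014,0,0,0,0.01,0.09,-0.02,0,0,0,0.011,0.1,-0.023,0,0,0,0.011,0.1,-0.023,0,0,0,0.011]' |head -2
$W '[0.1,-0.023,0,0,0,0.011,0.1,-0.023,0,0,0,0.011,0.1,-0.023,0,0,0,0.011,0.1,-0.023,0,0,0,0.011,0.1,-0.023,0,0,0,0.011]' |head -2
$W '[0.1,-0.023,0,0,0,0.011,0.1,-0.023,0,0,0,0.011,0.1,-0.023,0,0,0,0.011,0.1,-0.023,0,0,0,0.011,0.1,-0.023,0,0,0,0.011]' |head -2
$W '[0.06,-0.014,-0.01,0,0,0.011,0.03,-0.007,-0.01,0,0,0.006,0,0,0,0,0,0,0,0,0,0,0,0]' |head -2
python3 - <<'E'
from st import *
from geo import *
import pickle
to(.624,.058,.23,4.5)
V=[cam(n) for n in("top","side")]
cv2.imwrite("pics/t7c.png",cv2.resize(V[0][0][110:260,210:410],None,fx=4,fy=4))
pickle.dump(V,open("v7.pkl","wb"))
E
```

```text
time: 19.37
eef_pos: [0.4729, 0.0925, 0.2281]
time: 19.78
eef_pos: [0.5481, 0.0751, 0.2276]
time: 20.2
eef_pos: [0.6231, 0.0578, 0.2272]
time: 20.53
eef_pos: [0.6354, 0.0552, 0.2257]
t 20.53 p [0.6354 0.0552 0.2257] yaw 5.7 z [-0.003  0.    -1.   ] q [-0.07  0.23  1.69  0.    1.22 -0.17] op 0.147 F [-0.9 -0.7 -1.9] ff 78.2
units [-0.076  0.018  0.029] rows>= 1.0 ('rz', np.float64(-0.013))
```

View pics/t7c.png

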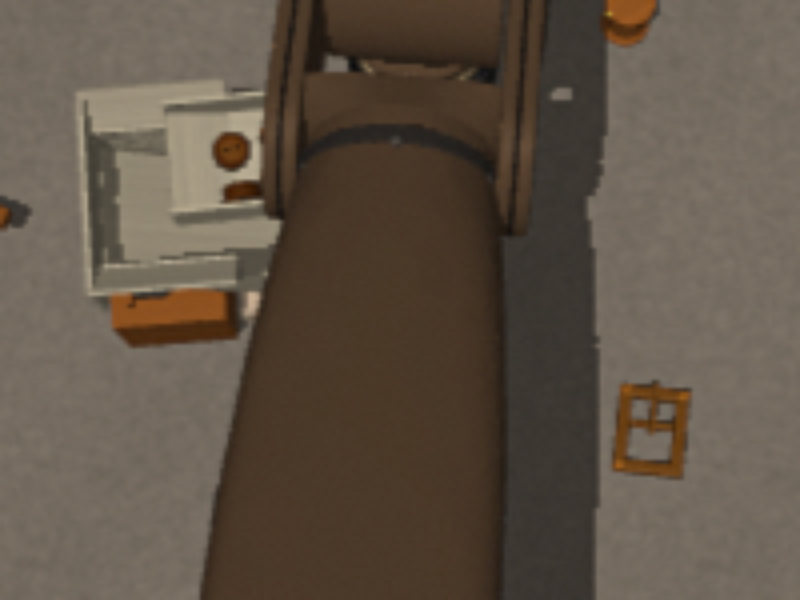

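The top crop shows the scoop lip in the hopper mouth, with corners at crop (165,110) and (177,212) and buttons inside. The lateral offset needs measuring.

```bash
cat > tilt.py <<'E'
from st import *
# level-frame lip offset; heading hd deg; plan a tilt about lip
def plan(L0,L1,hd,ang,gx,n0=0,vert=.019):
    h=np.array([np.cos(np.radians(hd)),np.sin(np.radians(hd)),0]);z=np.array([0,0,1.])
    f=lambda th,L:L-(gx)*(np.cos(th)*h-np.sin(th)*z)+vert*(np.sin(th)*h+np.cos(th)*z)
    a=-np.cross(h,z);T=np.radians(ang)
    p=f(T[0],L0)
    for i in range(1,len(T)):
        L=L0+(L1-L0)*min(1,i/6);q=f(T[i],L);print(((q-p)/.15).round(3),(a*(T[i]-T[i-1])/(np.pi/2)).round(4),"end",q.round(3));p=q
E
python3 - <<'E'
from tilt import *
import pickle
V=pickle.load(open("v7.pkl","rb"));im,d,c=V[0]
g=lambda u,v,z:onz(c,210+u/4-.4,110+v/4-.4,z)
a,b=g(165,110,.22),g(177,212,.22);print(a,b,(a+b)/2,"width",np.linalg.norm(a-b), "cam TCP ref .6354,.0552")
f=np.array([.0785,-.997]);m=((a+b)/2)[:2]-np.array([.6136,.193]);print("chute x,y of lip",m@f,m@np.array([.997,.0785]))
L=np.array([.6128,.203,.21]);L1=np.array([.6128,.203,.175])
plan(L,L1,94.5,[0,5,10,15,20,25,30,33,36,39,42,45,50,55,60],.145)
E
```

```text
[0.64505791 0.20207683 0.22      ] [0.58617365 0.19382431 0.22      ] [0.61561578 0.19795057 0.22      ] width 0.05945973681434743 cam TCP ref .6354,.0552
chute x,y of lip -0.0047774805983047805 0.0023983550014705624
[-0.001  0.015  0.045] [-0.0554 -0.0044  0.    ] end [0.624 0.061 0.236]
[-0.002  0.022  0.043] [-0.0554 -0.0044  0.    ] end [0.624 0.064 0.242]
[-0.002  0.029  0.041] [-0.0554 -0.0044  0.    ] end [0.623 0.068 0.248]
[-0.003  0.036  0.038] [-0.0554 -0.0044  0.    ] end [0.623 0.074 0.254]
[-0.003  0.042  0.035] [-0.0554 -0.0044  0.    ] end [0.622 0.08  0.259]
[-0.004  0.049  0.031] [-0.0554 -0.0044  0.    ] end [0.622 0.087 0.264]
[-0.003  0.032  0.04 ] [-0.0332 -0.0026  0.    ] end [0.622 0.092 0.27 ]
[-0.003  0.034  0.038] [-0.0332 -0.0026  0.    ] end [0.621 0.097 0.276]
[-0.003  0.036  0.036] [-0.0332 -0.0026  0.    ] end [0.621 0.103 0.281]
[-0.003  0.038  0.034] [-0.0332 -0.0026  0.    ] end [0.62  0.108 0.286]
[-0.003  0.04   0.032] [-0.0332 -0.0026  0.    ] end [0.62  0.114 0.291]
[-0.005  0.069  0.049] [-0.0554 -0.0044  0.    ] end [0.619 0.125 0.298]
[-0.006  0.073  0.043] [-0.0554 -0.0044  0.    ] end [0.618 0.136 0.305]
[-0.006  0.077  0.036] [-0.0554 -0.0044  0.    ] end [0.617 0.147 0.31 ]
```

```bash
W="python3 -m handwheel"
$W '[-0.02,0.033,0.01,0,0,-0.013,0,0,0,0,0,0]' |head -2
$W '[-0.001,0.015,0.045,-0.0554,-0.0044,0,-0.002,0.022,0.043,-0.0554,-0.0044,0,-0.002,0.029,0.041,-0.0554,-0.0044,0,-0.003,0.036,0.038,-0.0554,-0.0044,0]'
python3 st.py
```

```text
time: 20.8
eef_pos: [0.6322, 0.061, 0.229]
time: 21.13
eef_pos: [0.6317, 0.0755, 0.2551]
tcp_rot: [0.668, 0.723, -0.118, 0.13]
contact_force: [-0.3, 0.4, -3.5]
opening: 0.145
finger_force: 78.1
t 21.13 p [0.6317 0.0755 0.2551] yaw 4.5 z [ 0.029 -0.344 -0.938] q [ 0.09  0.23  1.67 -0.37  1.27  0.12] op 0.145 F [-0.3  0.4 -3.5] ff 78.1
```

```bash
W="python3 -m handwheel"
$W '[-0.003,0.042,0.035,-0.0554,-0.0044,0,-0.004,0.049,0.031,-0.0554,-0.0044,0,-0.003,0.032,0.04,-0.0332,-0.0026,0,-0.003,0.034,0.038,-0.0332,-0.0026,0,0,0,0,0,0,0]'|head -2
$W '[-0.003,0.036,0.036,-0.0332,-0.0026,0,0,0,0,0,0,0,-0.003,0.038,0.034,-0.0332,-0.0026,0,0,0,0,0,0,0,0,0,0,0,0,0]'|head -2
$W '[-0.003,0.04,0.032,-0.0332,-0.0026,0,0,0,0,0,0,0,0,0,0,0,0,0,0,0,0,0,0,0,0,0,0,0,0,0]'|head -2
$W '[-0.005,0.069,0.049,-0.0554,-0.0044,0,0,0,0,0,0,0,-0.006,0.073,0.043,-0.0554,-0.0044,0,0,0,0,0,0,0]'|head -2
$W '[-0.006,0.077,0.036,-0.0554,-0.0044,0,0,0,0,0,0,0,0,0,0,0,0,0,0,0,0,0,0,0,0,0,0,0,0,0]'|head -2
$W '[0,0,0,0,0,0,0,0,0,0,0,0,0,0,0,0,0,0,0,0,0,0,0,0,0,0,0,0,0,0]'
python3 - <<'E'
from st import *
import pickle
rep()
V=[cam(n) for n in("top","side")]
pickle.dump(V,open("v8.pkl","wb"))
a=cv2.resize(V[0][0][90:260,200:400],None,fx=2,fy=2);b=cv2.resize(V[1][0][90:260,250:450],None,fx=2,fy=2)
cv2.imwrite("pics/v8.png",np.hstack([a,b]))
E
```

```text
time: 21.55
eef_pos: [0.6294, 0.1014, 0.2755]
time: 21.97
eef_pos: [0.6289, 0.11, 0.2856]
time: 22.38
eef_pos: [0.6285, 0.1155, 0.2905]
time: 22.72
eef_pos: [0.6264, 0.1388, 0.303]
time: 23.13
eef_pos: [0.626, 0.1481, 0.31]
time: 23.55
eef_pos: [0.6259, 0.1489, 0.3098]
tcp_rot: [0.588, 0.636, -0.339, 0.367]
contact_force: [0.4, 0.4, -2.1]
opening: 0.144
finger_force: 78.3
t 23.55 p [0.6259 0.1489 0.3098] yaw 4.5 z [ 0.068 -0.863 -0.5  ] q [ 0.37  0.39  1.55 -0.98  1.63  0.46] op 0.144 F [ 0.4  0.4 -2.1] ff 78.3
```

View pics/v8.png

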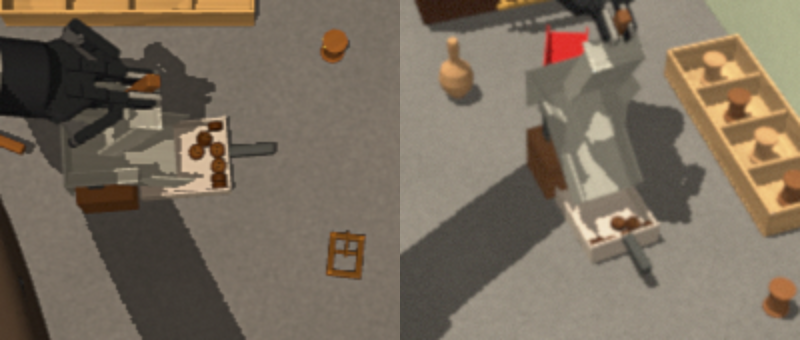

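Left (top view): buttons in the pan around (207,145) and none visible in the tilted scoop. Right (side view): buttons in the pan near (625,222). I'm raising and levelling the scoop, then counting.

```bash
W="python3 -m handwheel"
$W '[0,-0.03,0.15,0,0,0,0,-0.03,0.15,0,0,0,0,-0.03,0.1,0.0665,0.0052,0,-0.02,-0.05,0,0.0665,0.0052,0,-0.03,-0.05,0,0.0665,0.0052,0]'|head -2
$W '[-0.08,-0.05,0,0.0665,0.0052,0,-0.1,-0.05,0,0.0665,0.0052,0,-0.1,-0.05,0,0.0665,0.0052,0,-0.12,-0.05,-0.05,0.0665,0.0052,0,-0.12,-0.05,-0.05,0.0665,0.0052,0]'|head -2
$W '[-0.12,-0.05,-0.05,0.0665,0.0052,0,-0.12,-0.04,-0.05,0.0665,0.0052,0,0,0,0,0,0,0]'|head -2
python3 - <<'E'
from st import *
import pickle
to(.4155,.106,.16,-10)
V=[cam(n) for n in("top","side")]
pickle.dump(V,open("v9.pkl","wb"))
cv2.imwrite("pics/v9.png",np.hstack([cv2.resize(V[0][0][130:210,220:340],None,fx=3.3,fy=5,interpolation=2),cv2.resize(V[1][0][90:250,290:400],(396,400))]))
for im,d,c in V:
  hsv=cv2.cvtColor(im,cv2.COLOR_BGR2HSV);P=cloud(c,d)
  m=((hsv[...,1]>110)&(hsv[...,2]>30)&(hsv[...,0]<18)).astype(np.uint8);k,l,st,ce=cv2.connectedComponentsWithStats(m)
  for i in range(1,k):
    if st[i,4]>8:
        p=onz(c,*ce[i],.013)
        if .5<p[0]<.72 and -.1<p[1]<.3:print(ce[i].round(1),st[i,4],p.round(3),np.median(P[l==i][:,2]).round(3))
E
```

```text
time: 24.07
eef_pos: [0.6188, 0.1212, 0.3718]
time: 24.48
eef_pos: [0.5399, 0.0828, 0.3562]
time: 24.73
eef_pos: [0.5015, 0.0669, 0.3382]
t 24.73 p [0.5015 0.0669 0.3382] yaw 4.3 z [-0.003  0.001 -1.   ] q [-0.07 -0.15  1.88  0.    1.42 -0.14] op 0.152 F [ 0.2 -1.  -2.3] ff 78.2
units [-0.573  0.261 -1.188] rows>= 5.0 ('rz', np.float64(-0.159))
[265.6 173.5] 293 [0.608 0.192 0.013] 0.612
[321.8 170.5] 416 [0.57  0.24  0.013] 0.057
[362.1 201.7] 71 [0.637 0.099 0.013] 0.014
```

View pics/v9.png

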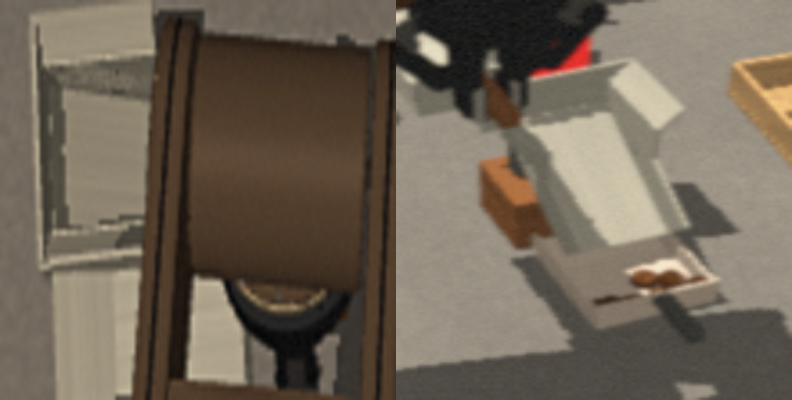

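The chute is empty and the buttons are in the pan. I'm putting the scoop back where it stood.

```bash
W="python3 -m handwheel"
$W '[-0.096,0.052,-0.2,0,0,-0.032,-0.096,0.052,-0.2,0,0,-0.032,-0.096,0.052,-0.2,0,0,-0.032,-0.096,0.052,-0.2,0,0,-0.032,-0.096,0.052,-0.2,0,0,-0.032]'|head -2
$W '[0,0,-0.2,0,0,0,0,0,-0.2,0,0,0,0,0,-0.2,0,0,0,0,0,-0.2,0,0,0,0,0,0,0,0,0]'|head -2
python3 st.py .43 .106 .036 -10
```

```text
time: 25.25
eef_pos: [0.4325, 0.1095, 0.1891]
time: 25.67
eef_pos: [0.4283, 0.1091, 0.0644]
t 25.67 p [0.4283 0.1091 0.0644] yaw -9.8 z [-0.011 -0.001 -1.   ] q [ 0.02  0.03  2.25 -0.    0.87  0.19] op 0.146 F [-0.7  0.2 -3.1] ff 78.4
units [ 0.011 -0.021 -0.189] rows>= 1.0 ('rz', np.float64(-0.002))
```

```bash
W="python3 -m handwheel"
$W '[0,0,-0.1,0,0,0,0,0,-0.07,0,0,0,0,0,-0.02,0,0,0,0,0,-0.02,0,0,0,0,0,0,0,0,0]'
$W '[0,0,0,0,0,0,0,0,0,0,0,0,0,0,0,0,0,0]' 0.4
$W '[0,0,0.1,0,0,0,0,0,0.2,0,0,0,0,0,0.2,0,0,0,0,0,0.27,0,0,0,0,0,0.27,0,0,0]'|head -2
$W '[0.075,-0.05,0.2,0,0,0,0.1,-0.08,0.1,0,0,0.032,0.15,-0.1,0,0,0,0.032,0.15,-0.1,0,0,0.032,0.15,-0.1,0,0,0.032]' |head -2
$W '[0.15,-0.05,0,0,0,0.032,0.15,0,0,0,0,0,0.15,0,0,0,0,0,0.15,0,0,0,0,0,0,0,0,0,0,0]' |head -2
python3 - <<'E'
from st import *
from geo import *
import pickle
to(.626,.033,.2,4.5)
V=[cam(n) for n in("wrist","top","side")]
pickle.dump(V,open("v10.pkl","wb"));cv2.imwrite("pics/w10.png",V[0][0])
for im,d,c in V:
  P=cloud(c,d)
  m=(P[...,2]>.036)&(P[...,2]<.047)&(P[...,0]>.58)&(P[...,0]<.68)&(P[...,1]>-.04)&(P[...,1]<.058)
  q=P[m]
  if len(q)>20:print("panhandle",axis(q),rect(q),np.median(q[:,2]))
  m=(P[...,2]>.038)&(P[...,2]<.047)&(P[...,0]>.38)&(P[...,0]<.5)&(P[...,1]>.06)&(P[...,1]<.14)
  q=P[m]
  if len(q)>20:print("scoophandle",axis(q),np.median(q[:,2]))
E
```

```text
time: 26.08
eef_pos: [0.4329, 0.1087, 0.0388]
tcp_rot: [0.765, 0.643, 0.001, 0.0]
contact_force: [-0.1, -0.6, -1.8]
opening: 0.146
finger_force: 78.4
time: 26.33
eef_pos: [0.4333, 0.1085, 0.0393]
tcp_rot: [0.766, 0.643, 0.001, 0.001]
contact_force: [0.0, 0.6, -0.4]
opening: 0.397
finger_force: 0.0
time: 26.75
eef_pos: [0.4316, 0.1084, 0.1958]
time: 27.17
eef_pos: [0.5257, 0.1005, 0.1955]
t 27.17 p [0.5257 0.1005 0.1955] yaw -7.1 z [ 0.005  0.    -1.   ] q [-0.    0.03  1.97  0.    1.14  0.12] op 0.401 F [-0.8 -0.4  0.1] ff 0.0
units [ 0.669 -0.45   0.03 ] rows>= 3.0 ('rz', np.float64(0.129))
panhandle (array([0.62623778, 0.03255518]), np.float64(94.92322647017774)) ((627.319580078125, 31.98822021484375), (14.477551460266113, 53.165489196777344), 4.274125576019287) 0.04151357124920936
scoophandle (array([0.433482 , 0.1087005]), np.float64(79.88195770505673)) 0.0413616852389937
panhandle (array([0.62634411, 0.02465665]), np.float64(94.70006362787105)) ((626.411865234375, 24.369356155395508), (14.205615997314453, 36.7852783203125), 2.428471803665161) 0.04181446949503645
panhandle (array([0.6259048 , 0.02934618]), np.float64(94.36448473625653)) ((626.3780517578125, 30.4841365814209), (13.562138557434082, 54.25518798828125), 3.973625659942627) 0.04144870687763533
scoophandle (array([0.43126988, 0.1047145 ]), np.float64(82.38363630071822)) 0.04180660638280763schema error: expected a multiple of 6 numbers
```

View pics/w10.png

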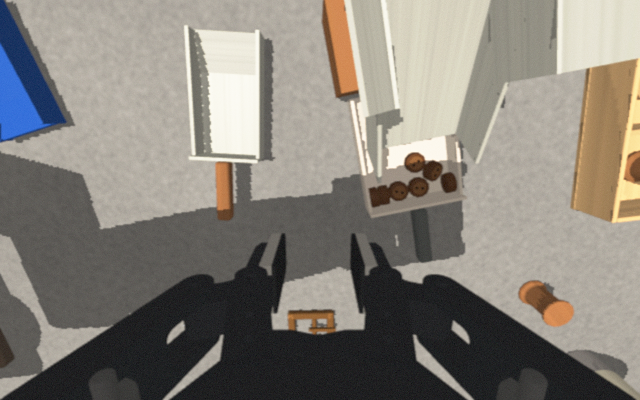

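The wrist view shows 7 buttons at the back of the pan around (410,180), the empty scoop standing at (228,90), and the pan handle at (421,235). The pan handle measured from three views is at (0.626, 0.032), with its top at 0.0415.

```bash
W="python3 -m handwheel"
$W '[0.134,-0.09,0,0,0,0.026,0.134,-0.09,0,0,0,0.026,0.134,-0.09,0,0,0,0.026,0.134,-0.09,0,0,0,0.026,0.134,-0.09,0,0,0,0.026]' 0.4|head -2
$W '[0,0,-0.22,0,0,0,0,0,-0.22,0,0,0,0,0,-0.22,0,0,0,0,0,0,0,0,0]' |head -2
python3 st.py .6262 .032 .034 4.5
```

```text
time: 27.73
eef_pos: [0.6226, 0.0332, 0.1944]
time: 28.07
eef_pos: [0.6165, 0.0341, 0.0874]
t 28.07 p [0.6165 0.0341 0.0874] yaw 4.6 z [-0.014  0.002 -1.   ] q [-0.11  0.35  1.82  0.    0.99 -0.19] op 0.402 F [-2.1 -0.1 -0.7] ff 0.0
units [ 0.064 -0.014 -0.356] rows>= 2.0 ('rz', np.float64(-0.002))
```

```bash
W="python3 -m handwheel"
$W '[0,0,-0.1,0,0,0,0,0,0,0,0,0,0,0,0,0,0,0]' |head -2
python3 st.py .6262 .032 .034 4.5
```

```text
time: 28.32
eef_pos: [0.6225, 0.0337, 0.0813]
t 28.32 p [0.6225 0.0337 0.0813] yaw 4.7 z [ 0.001  0.001 -1.   ] q [-0.11  0.36  1.82  0.    0.96 -0.19] op 0.399 F [0.3 0.3 0.1] ff 0.0
units [ 0.024 -0.011 -0.315] rows>= 2.0 ('rz', np.float64(-0.002))
```

```bash
W="python3 -m handwheel"
$W '[0.024,-0.011,-0.15,0,0,0,0,0,-0.165,0,0,0,0,0,0,0,0,0,0,0,0,0,0,0]' |head -2
$W '[0,0,0,0,0,0,0,0,0,0,0,0,0,0,0,0,0,0,0,0,0,0,0,0,0,0,0,0,0,0]' 0 100
python3 st.py .6262 .032 .034 4.5
$W '[0,0,0.015,0,0,0,0,0,0.015,0,0,0,0,0,0,0,0,0,0,0,0,0,0,0]'
python3 st.py
```

```text
time: 28.65
eef_pos: [0.626, 0.032, 0.0335]
time: 29.07
eef_pos: [0.6281, 0.0316, 0.0358]
tcp_rot: [0.678, 0.735, 0.001, 0.002]
contact_force: [-1.1, -0.4, 6.3]
opening: 0.142
finger_force: 98.1
t 29.07 p [0.6281 0.0316 0.0358] yaw 4.7 z [ 0.004  0.    -1.   ] q [-0.11  0.44  1.81  0.    0.89 -0.19] op 0.142 F [-1.1 -0.4  6.3] ff 98.1
units [-0.012  0.002 -0.012] rows>= 1.0 ('rz', np.float64(-0.002))
time: 29.4
eef_pos: [0.6258, 0.0319, 0.0368]
tcp_rot: [0.678, 0.735, 0.0, -0.0]
contact_force: [0.2, -1.2, -2.6]
opening: 0.143
finger_force: 97.6
t 29.4 p [0.6258 0.0319 0.0368] yaw 4.7 z [-0.     0.001 -1.   ] q [-0.11  0.43  1.82  0.    0.89 -0.19] op 0.143 F [ 0.2 -1.2 -2.6] ff 97.6
```

```bash
W="python3 -m handwheel"
$W '[0,0,0.013,0,0,0,0.001,-0.015,0,0,0,0,0.002,-0.03,0,0,0,0,0.004,-0.05,0,0,0,0,0.005,-0.06,0,0,0,0]'|head -2
$W '[0.005,-0.07,0,0,0,0,0.006,-0.07,0,0,0,0,0.005,-0.07,0,0,0,0,0.006,-0.07,0,0,0,0,0.006,-0.07,0,0,0,0]'|head -2
$W '[0.005,-0.07,0,0,0,0,0.004,-0.05,0,0,0,0,0.002,-0.035,0,0,0,0,0.001,-0.02,0,0,0,0,0,0,0,0,0,0]'
$W '[0,0,0.05,0,0,0,0,0,0.1,0,0,0,0,0,0.15,0,0,0,0,0,0.15,0,0,0,0,0,0.15,0,0,0]'|head -2
$W '[0,0,0.15,0,0,0,0,0,0.15,0,0,0,0,0,0.15,0,0,0,0,0,0.15,0,0,0,0,0,0.1,0,0,0]'|head -2
$W '[0,0,0.05,0,0,0,0,0,0,0,0,0,0,0,0,0,0,0]'
python3 - <<'E'
from st import *
import pickle
rep()
im,d,c=cam("wrist")
cv2.imwrite("pics/w11.png",im)
E
```

```text
time: 29.82
eef_pos: [0.6281, 0.0081, 0.0392]
time: 30.23
eef_pos: [0.6326, -0.0454, 0.0394]
time: 30.65
eef_pos: [0.6343, -0.0708, 0.0395]
tcp_rot: [0.678, 0.735, 0.001, 0.0]
contact_force: [0.0, 0.1, -3.8]
opening: 0.142
finger_force: 97.6
time: 31.07
eef_pos: [0.6345, -0.0695, 0.1319]
time: 31.48
eef_pos: [0.6351, -0.0696, 0.2393]
time: 31.73
eef_pos: [0.6341, -0.0698, 0.2424]
tcp_rot: [0.678, 0.735, 0.001, 0.0]
contact_force: [-0.3, 0.4, -3.9]
opening: 0.139
finger_force: 97.8
t 31.73 p [ 0.6341 -0.0698  0.2424] yaw 4.7 z [ 0.001  0.    -1.   ] q [-0.27  0.21  1.68  0.    1.25 -0.35] op 0.139 F [-0.3  0.4 -3.9] ff 97.8
```

View pics/w11.png

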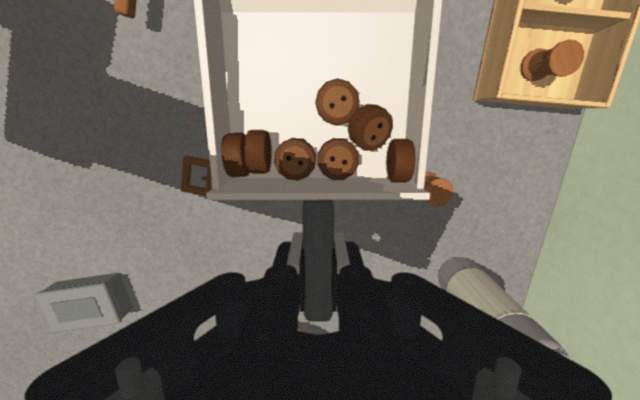

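All 7 buttons are in the pan, seen at (235,153), (258,150), (295,158), (338,158), (400,160), (370,127) and (337,101). Next I swing it to heading 0 behind the funnel.

```bash
W="python3 -m handwheel"
$W '[-0.02,-0.025,0,0,0,-0.015,-0.04,-0.05,0,0,0,-0.03,-0.06,-0.08,0,0,0,-0.045,-0.08,-0.1,0,0,0,-0.055,-0.08,-0.1,0,0,0,-0.055]'|head -2
$W '[-0.08,-0.1,0,0,0,-0.055,-0.08,-0.1,0,0,0,-0.055,-0.08,-0.1,0,0,0,-0.055,-0.08,-0.1,0,0,0,-0.055,-0.08,-0.1,0,0,0,-0.055]'|head -2
$W '[-0.08,-0.1,0,0,0,-0.055,-0.08,-0.1,0,0,0,-0.055,-0.08,-0.1,0,0,0,-0.055,-0.08,-0.1,0,0,0,-0.055,-0.08,-0.1,0,0,0,-0.055]'|head -2
$W '[-0.08,-0.1,0,0,0,-0.055,-0.08,-0.1,0,0,0,-0.055,-0.08,-0.1,0,0,0,-0.055,-0.06,-0.08,0,0,0,-0.045,-0.04,-0.05,0,0,0,-0.03]'|head -2
$W '[0,0,0,0,0,0,0,0,0,0,0,0]'
python3 - <<'E'
from tilt import *
import pickle
to(.4065,-.356,.224,-90)
V=[cam(n) for n in("top","side")]
cv2.imwrite("pics/v12.png",np.hstack([cv2.resize(V[0][0][120:280,380:560],(400,400)),cv2.resize(V[1][0][240:400,300:500],(400,400))]))
pickle.dump(V,open("v12.pkl","wb"))
E
```

```text
time: 32.2
eef_pos: [0.5909, -0.1237, 0.2399]
time: 32.62
eef_pos: [0.5306, -0.1988, 0.2401]
time: 33.03
eef_pos: [0.4706, -0.2736, 0.2401]
time: 33.45
eef_pos: [0.4193, -0.3385, 0.2402]
time: 33.62
eef_pos: [0.4204, -0.3376, 0.2406]
tcp_rot: [0.999, 0.048, -0.001, -0.001]
contact_force: [-0.1, 0.1, -3.7]
opening: 0.147
finger_force: 97.8
t 33.62 p [ 0.4204 -0.3376  0.2406] yaw -84.5 z [-0.001  0.002 -1.   ] q [-0.86 -0.    1.92  0.    1.23  0.61] op 0.147 F [-0.1  0.1 -3.7] ff 97.8
units [-0.093 -0.123 -0.11 ] rows>= 1.0 ('rz', np.float64(-0.061))
```

View pics/v12.png

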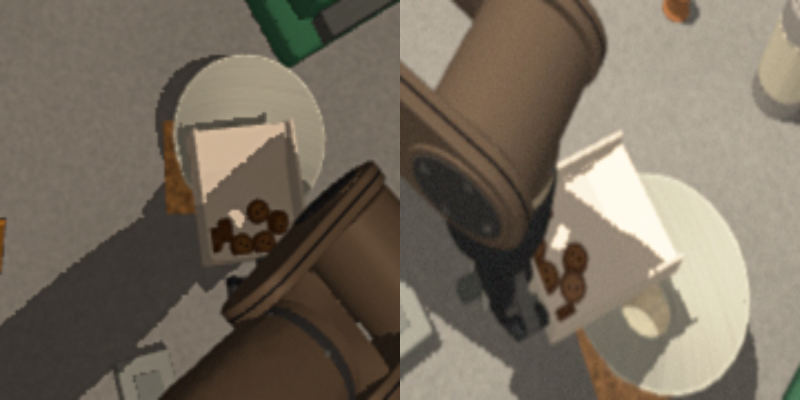

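The views show the level pan with all its buttons at the back, lip just over the near part of the funnel (left (245,120), right (680,260)). Now the tilt rows.

```bash
W="python3 -m handwheel"
$W '[-0.05,-0.06,-0.05,0,0,-0.03,-0.043,-0.063,-0.05,0,0,-0.031,0,0,0,0,0,0,0,0,0,0,0,0]'|head -2
python3 - <<'E'
from tilt import *
import pickle
rep()
L=np.array([.5515,-.356,.205]);L1=np.array([.5515,-.356,.172])
plan(L,L1,0,[0,5,10,15,20,25,28,30,32,34,36,38,40,43,46,50,55,60],.145)
im,d,c=cam("top");cv2.imwrite("pics/t13c.png",cv2.resize(im[120:280,380:560],None,fx=4,fy=4))
E
```

```text
time: 34.05
eef_pos: [0.4074, -0.3555, 0.2261]
t 34.05 p [ 0.4074 -0.3555  0.2261] yaw -89.9 z [-0.     0.001 -1.   ] q [-0.91  0.01  1.93  0.    1.2   0.66] op 0.146 F [-0.1  0.3 -2.9] ff 98.0
[0.015 0.    0.047] [-0.      0.0556 -0.    ] end [ 0.409 -0.356  0.231]
[0.022 0.    0.046] [-0.      0.0556 -0.    ] end [ 0.412 -0.356  0.238]
[0.029 0.    0.043] [-0.      0.0556 -0.    ] end [ 0.416 -0.356  0.244]
[0.036 0.    0.04 ] [-0.      0.0556 -0.    ] end [ 0.422 -0.356  0.25 ]
[0.042 0.    0.037] [-0.      0.0556 -0.    ] end [ 0.428 -0.356  0.256]
[0.029 0.    0.006] [-0.      0.0333 -0.    ] end [ 0.432 -0.356  0.257]
[0.02  0.    0.027] [-0.      0.0222 -0.    ] end [ 0.435 -0.356  0.261]
[0.021 0.    0.027] [-0.      0.0222 -0.    ] end [ 0.439 -0.356  0.265]
[0.022 0.    0.026] [-0.      0.0222 -0.    ] end [ 0.442 -0.356  0.269]
[0.023 0.    0.025] [-0.      0.0222 -0.    ] end [ 0.445 -0.356  0.273]
[0.024 0.    0.024] [-0.      0.0222 -0.    ] end [ 0.449 -0.356  0.276]
[0.025 0.    0.023] [-0.      0.0222 -0.    ] end [ 0.453 -0.356  0.28 ]
[0.039 0.    0.034] [-0.      0.0333 -0.    ] end [ 0.458 -0.356  0.285]
[0.04  0.    0.031] [-0.      0.0333 -0.    ] end [ 0.464 -0.356  0.29 ]
[0.056 0.    0.039] [-0.      0.0444 -0.    ] end [ 0.473 -0.356  0.295]
[0.074 0.    0.043] [-0.      0.0556 -0.    ] end [ 0.484 -0.356  0.302]
[0.077 0.    0.036] [-0.      0.0556 -0.    ] end [ 0.495 -0.356  0.307]
```

View pics/t13c.png

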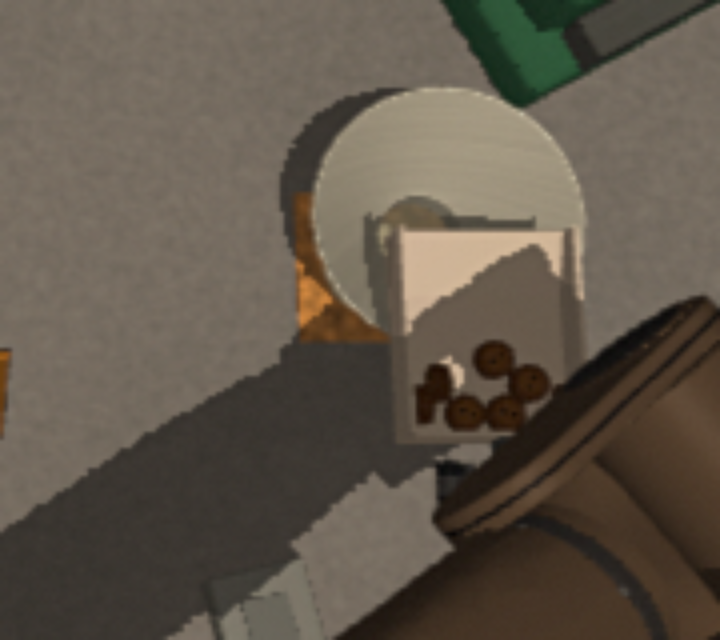

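```bash
python3 - <<'E'
from h import *
c=imaging.get_calibration("top")
g=lambda u,v,z:onz(c,380+u/4-.4,120+v/4-.4,z).round(4)
print(g(398,230,.22),g(575,230,.22),"rim",g(313,222,.152),g(585,222,.152),g(449,88,.152),"back",g(395,440,.226),g(522,440,.226))
E
```

```text
[ 0.554  -0.3042  0.22  ] [ 0.5541 -0.401   0.22  ] rim [ 0.5734 -0.2764  0.152 ] [ 0.5737 -0.4348  0.152 ] [ 0.6547 -0.36    0.152 ] back [ 0.4372 -0.2951  0.226 ] [ 0.4374 -0.363   0.226 ]
```

The lip midpoint measures (0.554, −0.353) against the funnel axis at (0.575, −0.356), which is a good lip position. Pouring.

```bash
W="python3 -m handwheel"
$W '[0.015,-0.02,0.047,0,0.0556,0,0.022,0,0.046,0,0.0556,0,0.029,0,0.043,0,0.0556,0,0.036,0,0.04,0,0.0556,0,0,0,0,0,0,0]'|head -2
python3 st.py
$W '[0.042,0,0.037,0,0.0556,0,0,0,0,0,0,0,0.029,0,0.006,0,0.0333,0,0,0,0,0,0,0,0,0,0,0,0,0]'|head -2
$W '[0.02,0,0.027,0,0.0222,0,0,0,0,0,0,0,0,0,0,0,0,0,0.021,0,0.027,0,0.0222,0,0,0,0,0,0,0]'|head -2
$W '[0,0,0,0,0,0,0.022,0,0.026,0,0.0222,0,0,0,0,0,0,0,0,0,0,0,0,0,0,0,0,0,0,0]'|head -2
$W '[0.023,0,0.025,0,0.0222,0,0,0,0,0,0,0,0,0,0,0,0,0,0.024,0,0.024,0,0.0222,0,0,0,0,0,0,0]'|head -2
$W '[0,0,0,0,0,0,0.025,0,0.023,0,0.0222,0,0,0,0,0,0,0,0,0,0,0,0,0,0,0,0,0,0,0]'
python3 st.py
$W '[0.039,0,0.034,0,0.0333,0,0,0,0,0,0,0,0.04,0,0.031,0,0.0333,0,0,0,0,0,0,0,0,0,0,0,0,0]'|head -2
$W '[0.056,0,0.039,0,0.0444,0,0,0,0,0,0,0,0.074,0,0.043,0,0.0556,0,0,0,0,0,0,0,0,0,0,0,0,0]'|head -2
$W '[0.077,0,0.036,0,0.0556,0,0,0,0,0,0,0,0,0,0,0,0,0,0,0,0,0,0,0,0,0,0,0,0,0]'
$W '[0,0,0,0,0,0,0,0,0,0,0,0,0,0,0,0,0,0,0,0,0,0,0,0,0,0,0,0,0,0]'|head -1
python3 - <<'E'
from st import *
rep()
a=cam("top")[0];b=cam("side")[0]
cv2.imwrite("pics/v14.png",np.hstack([cv2.resize(a[110:270,400:560],(400,400)),cv2.resize(b[240:400,330:490],(400,400))]))
E
```

```text
time: 34.52
eef_pos: [0.4259, -0.3588, 0.2542]
t 34.52 p [ 0.4259 -0.3588  0.2542] yaw -89.7 z [-0.34  -0.003 -0.94 ] q [-0.78  0.17  1.73 -0.24  1.49  0.83] op 0.141 F [-0.4  0.9 -3.2] ff 98.0
time: 34.93
eef_pos: [0.4335, -0.359, 0.2595]
time: 35.35
eef_pos: [0.4396, -0.3595, 0.2682]
time: 35.77
eef_pos: [0.4425, -0.3594, 0.2716]
time: 36.18
eef_pos: [0.45, -0.3594, 0.279]
time: 36.6
eef_pos: [0.4533, -0.3593, 0.2824]
tcp_rot: [0.94, 0.001, -0.341, 0.0]
contact_force: [0.9, -1.0, -2.2]
opening: 0.142
finger_force: 98.2
t 36.6 p [ 0.4533 -0.3593  0.2824] yaw -89.9 z [-0.642 -0.001 -0.767] q [-0.68  0.36  1.53 -0.43  1.81  0.9 ] op 0.142 F [ 0.9 -1.  -2.2] ff 98.2
time: 37.02
eef_pos: [0.4654, -0.3593, 0.2917]
time: 37.43
eef_pos: [0.4848, -0.3593, 0.3033]
time: 37.85
eef_pos: [0.4959, -0.3596, 0.3108]
tcp_rot: [0.867, 0.0, -0.499, 0.0]
contact_force: [-0.9, 0.2, -3.5]
opening: 0.142
finger_force: 98.3
time: 38.27
t 38.27 p [ 0.4964 -0.3594  0.3101] yaw -89.9 z [-0.866 -0.001 -0.501] q [-0.61  0.56  1.31 -0.62  2.13  0.87] op 0.14 F [ 0.2 -0.2 -2.7] ff 98.3
```

View pics/v14.png

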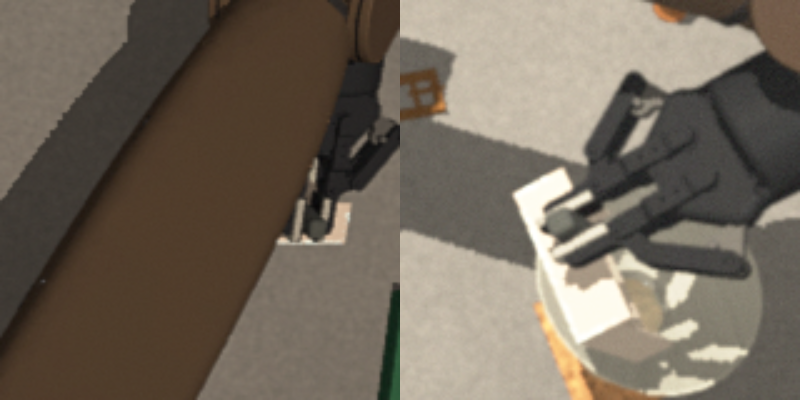

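That is 15 pictures viewed, one over the limit of 14. From here I check by numbers only. Raising and levelling the pan, then checking funnel and pan by masks.

```bash
W="python3 -m handwheel"
$W '[0,0,0.1,0,0,0,0,0,0.15,0,0,0,-0.05,0,0.1,0,-0.0667,0,-0.08,0,0,0,-0.0667,0,-0.1,0,-0.02,0,-0.0667,0]'|head -2
$W '[-0.1,0.02,-0.04,0,-0.0667,0,-0.1,0.04,-0.04,0,-0.0667,0,-0.1,0.06,-0.04,0,-0.0667,0,-0.08,0.08,-0.04,0,-0.0667,0,0,0.1,-0.04,0,-0.0667,0]'|head -2
$W '[0,0.12,-0.03,0,-0.0667,0,0,0.14,-0.03,0,-0.0667,0,0,0.14,0,0,0,0,0,0.1,0,0,0,0,0,0,0,0,0,0]'|head -2
python3 - <<'E'
from st import *
import pickle
rep()
V=[cam(n) for n in("top","side","wrist")];pickle.dump(V,open("v15.pkl","wb"))
for (im,d,c),n in zip(V,"tsw"):
  hsv=cv2.cvtColor(im,cv2.COLOR_BGR2HSV);P=cloud(c,d)
  m=((hsv[...,1]>95)&(hsv[...,2]>25)&(hsv[...,0]<20)).astype(np.uint8);k,l,st,ce=cv2.connectedComponentsWithStats(m)
  for i in range(1,k):
    if st[i,4]>8:
        p=onz(c,*ce[i],.01);q=P[(l==i)&(d>0)]
        if len(q) and .25<p[0]<.85 and -.6<p[1]<.1:print(n,ce[i].round(1),st[i].tolist(),p.round(3),"cloud",np.median(q,0).round(3))
E
```

```text
time: 38.78
eef_pos: [0.4629, -0.3596, 0.363]
time: 39.2
eef_pos: [0.4029, -0.3143, 0.3313]
time: 39.62
eef_pos: [0.4043, -0.2371, 0.3218]
t 39.62 p [ 0.4043 -0.2371  0.3218] yaw -89.8 z [ 0.    -0.001 -1.   ] q [-0.75 -0.23  1.98 -0.    1.4   0.82] op 0.141 F [ 0.6  0.4 -3.2] ff 98.1
t [366.4 112.4] [360, 104, 14, 18, 187] [ 0.777 -0.077  0.01 ] cloud [ 0.768 -0.075  0.042]
t [488.2 185.1] [486, 182, 5, 6, 15] [ 0.578 -0.394  0.01 ] cloud [ 0.572 -0.384  0.037]
t [439.7 310. ] [290, 186, 267, 214, 19473] [ 0.257 -0.256  0.01 ] cloud [ 0.283 -0.118  0.62 ]
t [372.5 216.7] [363, 206, 20, 24, 272] [ 0.493 -0.089  0.01 ] cloud [ 0.496 -0.09   0.008]
s [439.2 238.3] [431, 229, 17, 20, 240] [ 0.779 -0.069  0.01 ] cloud [ 0.768 -0.081  0.04 ]
s [402.5 388.6] [384, 361, 50, 39, 376] [ 0.54  -0.371  0.01 ] cloud [ 0.538 -0.374  0.002]
s [418.2 366.9] [412, 361, 16, 13, 97] [ 0.589 -0.342  0.01 ] cloud [ 0.582 -0.347  0.037]
w [199.2  99.4] [196, 76, 9, 43, 251] [ 0.493 -0.072  0.01 ] cloud [ 0.492 -0.072  0.009]
```

The jar holds brown at z≈0.037 on its axis. None shows in the funnel, in the pan (wrist view) or on the counter. Returning the pan.

```bash
W="python3 -m handwheel"
$W '[0.096,0.069,-0.033,0,0,0.0657,0.096,0.069,-0.033,0,0,0.0657,0.096,0.069,-0.033,0,0,0.0657,0.096,0.069,-0.033,0,0,0.0657,0.096,0.069,-0.033,0,0,0.0657]'|head -2
$W '[0.096,0.069,-0.033,0,0,0.0657,0.096,0.069,-0.033,0,0,0.0657,0.096,0.069,-0.033,0,0,0.0657,0.096,0.069,-0.033,0,0,0.0657,0.096,0.069,-0.033,0,0,0.0657]'|head -2
$W '[0.096,0.069,-0.033,0,0,0.0657,0.096,0.069,-0.033,0,0,0.0657,0.096,0.069,-0.033,0,0,0.0657,0.096,0.069,-0.033,0,0,0.0657,0.096,0.069,-0.033,0,0,0.0657]'|head -2
$W '[0.096,0.069,-0.033,0,0,0.0657,0,0,0,0,0,0,0,0,0,0,0,0]'|head -2
python3 st.py .6343 -.0715 .06 4.7
```

```text
time: 40.18
eef_pos: [0.478, -0.1881, 0.2955]
time: 40.6
eef_pos: [0.5503, -0.1363, 0.2705]
time: 41.02
eef_pos: [0.6225, -0.0846, 0.2455]
time: 41.27
eef_pos: [0.636, -0.0741, 0.2401]
t 41.27 p [ 0.636  -0.0741  0.2401] yaw 4.6 z [-0.001  0.    -1.   ] q [-0.27  0.22  1.68  0.    1.25 -0.36] op 0.142 F [-0.3 -0.5 -3.9] ff 98.2
units [-0.011  0.017 -1.201] rows>= 5.0 ('rz', np.float64(0.001))
```

```bash
W="python3 -m handwheel"
python3 - <<'E'
from st import *
import pickle
for n,im in(("before",cv2.imread("pics/w11.png")),("now",cam("wrist")[0])):
    r=im[20:190,230:415];h=cv2.cvtColor(r,cv2.COLOR_BGR2HSV);print(n,((h[...,1]>95)&(h[...,0]<20)).sum(),(h[...,2]<90).sum(),np.median(h[...,2]))
E
$W '[-0.011,0.017,-0.25,0,0,0,0,0,-0.25,0,0,0,0,0,-0.25,0,0,0,0,0,-0.25,0,0,0,0,0,-0.2,0,0,0]'|head -2
$W '[0,0,0,0,0,0,0,0,0,0,0,0,0,0,0,0,0,0]'|head -2
python3 st.py .6343 -.0715 .0395 4.7
```

```text
before 8276 3850 241.0
now 0 0 243.0
time: 41.73
eef_pos: [0.6324, -0.0721, 0.0589]
time: 41.98
eef_pos: [0.6354, -0.0723, 0.064]
t 41.98 p [ 0.6354 -0.0723  0.064 ] yaw 4.6 z [ 0.005 -0.    -1.   ] q [-0.27  0.41  1.78  0.    0.94 -0.35] op 0.149 F [ 1.4  0.6 -1.5] ff 98.3
units [-0.007  0.005 -0.163] rows>= 1.0 ('rz', np.float64(0.001))
```

Pan empty. Down to 5 mm lift, then forward.

```bash
W="python3 -m handwheel"
$W '[-0.007,0,-0.1,0,0,0,0,0,-0.06,0,0,0,0,0,0,0,0,0,0,0,0,0,0,0]'|head -3
python3 st.py .6265 .031 .0385 4.7
$W '[-0.003,0.035,0,0,0,0,-0.005,0.065,0,0,0,0,-0.005,0.07,0,0,0,0,-0.006,0.07,0,0,0,0,-0.005,0.07,0,0,0,0]'
$W '[-0.006,0.07,0,0,0,0,-0.005,0.07,0,0,0,0,-0.006,0.07,0,0,0,0,-0.005,0.06,0,0,0,0,-0.003,0.04,0,0,0,0]'
$W '[0,0,0,0,0,0,0,0,0,0,0,0]'
python3 st.py .6262 .031 .0345 4.7
```

```text
time: 42.32
eef_pos: [0.6331, -0.0714, 0.0385]
tcp_rot: [0.678, 0.735, 0.001, 0.0]
t 42.32 p [ 0.6331 -0.0714  0.0385] yaw 4.7 z [ 0.002  0.001 -1.   ] q [-0.27  0.45  1.79  0.    0.9  -0.35] op 0.145 F [-0.7  0.1 -3.1] ff 98.2
units [-0.044  0.683 -0.   ] rows>= 3.0 ('rz', np.float64(0.0))
time: 42.73
eef_pos: [0.6289, -0.0231, 0.0375]
tcp_rot: [0.677, 0.736, 0.001, -0.0]
contact_force: [-0.6, -0.9, -2.6]
opening: 0.144
finger_force: 98.2
time: 43.15
eef_pos: [0.625, 0.0232, 0.0373]
tcp_rot: [0.677, 0.736, 0.001, -0.0]
contact_force: [-0.5, -0.2, -2.0]
opening: 0.142
finger_force: 98.2
time: 43.32
eef_pos: [0.6253, 0.0221, 0.0373]
tcp_rot: [0.677, 0.736, 0.001, 0.0]
contact_force: [0.7, -0.0, -3.0]
opening: 0.144
finger_force: 98.2
t 43.32 p [0.6253 0.0221 0.0373] yaw 4.7 z [ 0.001  0.001 -1.   ] q [-0.13  0.43  1.82  0.    0.89 -0.21] op 0.144 F [ 0.7 -0.  -3. ] ff 98.2
units [ 0.006  0.059 -0.019] rows>= 1.0 ('rz', np.float64(-0.0))
```

Last 9 mm forward, set down, release, retreat up.

```bash
W="python3 -m handwheel"
$W '[0.002,0.03,0,0,0,0,0.002,0.028,0,0,0,0,0,0,-0.01,0,0,0,0,0,-0.01,0,0,0,0,0,0,0,0,0]'|head -4
$W '[0,0,0,0,0,0,0,0,0,0,0,0,0,0,0,0,0,0]' 0.4
$W '[0,0,0.15,0,0,0,0,0,0.2,0,0,0,0,0,0.27,0,0,0,0,0,0.27,0,0,0,0,0,0.27,0,0,0]'|head -2
$W '[-0.1,-0.2,0.1,0,0,0,-0.1,-0.25,0,0,0,0,-0.1,-0.25,0,0,0,0,-0.1,-0.25,0,0,0,0,0,0,0,0,0,0]'|head -2
python3 - <<'E'
from st import *
from geo import *
rep()
V=[cam(n) for n in("top","side","wrist")]
for (im,d,c),n in zip(V,"tsw"):
  P=cloud(c,d);hsv=cv2.cvtColor(im,cv2.COLOR_BGR2HSV)
  for k,b in(("pan",(.58,.68,-.04,.058)),("scoop",(.38,.47,.06,.14))):
    m=(d>0)&(P[...,2]>.036)&(P[...,2]<.047)&(P[...,0]>b[0])&(P[...,0]<b[1])&(P[...,1]>b[2])&(P[...,1]<b[3]);q=P[m]
    if len(q)>20:print(n,k,axis(q),np.median(q[:,2]).round(4))
  m=((hsv[...,1]>95)&(hsv[...,2]>25)&(hsv[...,0]<20)).astype(np.uint8);k,l,st,ce=cv2.connectedComponentsWithStats(m)
  for i in range(1,k):
    if 8<st[i,4]<450:
        p=onz(c,*ce[i],.01);q=P[(l==i)&(d>0)]
        if len(q) and .25<p[0]<.85 and -.6<p[1]<.3:print(n,ce[i].round(1),st[i,4],p.round(3),"cloud",np.median(q,0).round(3))
E
```

```text
time: 43.73
eef_pos: [0.6266, 0.0306, 0.0358]
tcp_rot: [0.678, 0.735, 0.001, -0.0]
contact_force: [-2.1, 1.8, 3.2]
time: 43.98
eef_pos: [0.6262, 0.0302, 0.0345]
tcp_rot: [0.678, 0.735, 0.001, 0.0]
contact_force: [-0.7, 0.7, -0.4]
opening: 0.397
finger_force: 0.0
time: 44.4
eef_pos: [0.6255, 0.0304, 0.2097]
time: 44.82
eef_pos: [0.564, -0.1176, 0.2236]
t 44.82 p [ 0.564  -0.1176  0.2236] yaw 4.3 z [ 0.    -0.002 -1.   ] q [-0.38  0.09  1.85 -0.    1.2  -0.46] op 0.395 F [ 0.1  0.8 -0.8] ff 0.0
t pan (array([0.62488458, 0.03105161]), np.float64(95.30835187773576)) 0.0412
t scoop (array([0.43288221, 0.10937192]), np.float64(74.73343913183233)) 0.041
t [366.4 112.4] 187 [ 0.777 -0.077  0.01 ] cloud [ 0.768 -0.075  0.041]
t [460.4 192.7] 369 [ 0.558 -0.32   0.01 ] cloud [ 0.55  -0.317  0.002]
t [478.1 181.8] 55 [ 0.587 -0.368  0.01 ] cloud [ 0.585 -0.363  0.025]
t [487.6 185. ] 22 [ 0.578 -0.392  0.01 ] cloud [ 0.573 -0.385  0.036]
t [253.2 188.7] 398 [0.567 0.224 0.01 ] cloud [0.555 0.216 0.07 ]
t [296.3 239.2] 136 [0.434 0.109 0.01 ] cloud [0.432 0.107 0.041]
s pan (array([0.62770973, 0.00708885]), np.float64(-139.83189621515524)) 0.0406
s scoop (array([0.43319172, 0.1057065 ]), np.float64(73.45029984551739)) 0.0414
s [385.6 141.6] 36 [0.79  0.294 0.01 ] cloud [ 0.535 -0.161  0.499]
s [398.9 146.8] 17 [0.818 0.262 0.01 ] cloud [ 0.555 -0.169  0.491]
s [322. 172.] 382 [0.57  0.237 0.01 ] cloud [0.555 0.194 0.051]
s [286.7 213.7] 111 [0.436 0.125 0.01 ] cloud [0.431 0.102 0.042]
s [439.3 238.3] 241 [ 0.779 -0.069  0.01 ] cloud [ 0.768 -0.081  0.039]
s [334.5 277.9] 299 [ 0.493 -0.093  0.01 ] cloud [ 0.496 -0.093  0.009]
s [402.2 388.1] 393 [ 0.54 -0.37  0.01] cloud [ 0.538 -0.373  0.002]
s [418.3 366.9] 98 [ 0.589 -0.342  0.01 ] cloud [ 0.582 -0.348  0.036]
w pan (array([0.62520955, 0.03112244]), np.float64(95.05129116249766)) 0.0415
```

```bash
python3 -m handwheel '[0,0,0,0,0,0,0,0,0,0,0,0]' | head -1; python3 -c "
from plant import ctrl
print(ctrl.sign_off())"
```

```text
time: 45.13
the job is handed in; nothing more can be done
None
```

I handed the job in at 45 s, and the sign-off returned no verdict: all 7 buttons were poured into the jar (none left in pan, funnel or on the counter by camera, though I could not count them inside it), the empty pan is back level under the outlet and the scoop stands on the counter, but I viewed 15 pictures, one over the limit of 14.

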